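# Proof-press the rack's bracket arms and hang the tape roll on the sound one

### The arm

A 7-joint arm with a two-finger parallel gripper is mounted at the origin on the work surface. World frame = base frame: x ahead of the robot, y to its left, z up, the work surface at z = 0. Lengths are in m, angles in rad, forces in N, time in s.
With the tool pointing down it reaches from about 0.425 to 0.875 m from the base axis. Payload 9.9 kg.
Tool frame: the origin (TCP) lies between the finger pads; the fingertips stand 25 mm ahead of it and the grasp point (between the pads) lies 6 mm ahead of it (manip.nose_length is the distance from the TCP to the fingertips, in m); x points along the fingers, z is the direction in which the jaws open and shut, and the axes are right-handed (so a half turn about x gives the same grasp; the last joint's range is limited). The gripper opens to 85 mm and grips with 20 to 120 N. Pads are 22 mm wide; open, the fingers measure 114 mm over their backs; the gripper's body (76 mm by 85 mm) begins 54 mm behind the grasp point. The pads swing forward as they close: fully open they stand 13 mm farther back than shut.
Start: joints at [-1.429, 0.576, 0.025, 1.437, -0.015, 1.129, -0.057], TCP at [0.151, 0.658, 0.235] pointing down, gripper open.
Joint ranges: [-2.76, 2.76], [-0.34, 2.15], [-1.52, 1.57], [0.19, 2.46], [-1.09, 4.23], [0.17, 1.99], [-2.82, 2.82]. Speed limits (rad/s): [2.22, 2.22, 3.01, 3.01, 3.14, 3.14, 3.14].

### API

Orientations are given as [roll, pitch, yaw] about the fixed x, y, z axes, in that order (R = Rz(yaw) Ry(pitch) Rx(roll)).
In Python, from rig import manip gives the robot as it stands.
- The arm moves only by the shell command python3 -m crank 'ROWS' [FORCE]. ROWS is JSON, one flat list of numbers, 7 for each row, row after row: the turn, a rotation vector about the world's x, y, z in degrees, then the shift along the world's x, y, z in cm, then the opening in per cent of the stroke, from 0 (shut) to 100 (fully open). In form: [wx, wy, wz, tx, ty, tz, claw, wx, wy, wz, tx, ty, tz, claw, ...]. A call has 1 to 5 rows; each row shifts and turns the commanded pose from where the row before left it; what a row does not reach is not made up. A row lasts 1/8 s, in which the tool goes at most 62.5 mm and 10.7 degrees, less where a joint would pass 70% of its speed; a pose out of reach is approached as far as the arm can. A call is refused whole if a number of a shift passes 6.25 or a number of a turn 10.7, either way. A call with a gripper value outside its range is refused whole. The fingers move at their own pace and stop on an object; FORCE is the grip in N (left out, the last holds). Time passes only in rows, so rows that do not move let the fingers close. It gives the time, the measured TCP pose, the force and the opening at its end, in the units of the state.
- manip.sense(): the state, without advancing time (a new reading comes with each control period).
- manip.grab_frame(name): name is "scene" or "side" or "wrist"; returns a dict with "image" (480x640x3 uint8, red, green, blue), "fovy" (degrees; the focal length in pixels is half the picture's height over the tangent of half this angle, whatever the lens; pixels are square), "cx", "cy" (the principal point, pixels), "k1" (the pictures are not rectified: a ray, as slopes to the right and down, at radius r is drawn at 1 + k1 r^2 times it, then the intrinsics apply), "rvec" (rotation vector, rad) and "tvec" (3), from world to camera coordinates, as OpenCV has them. Camera axes: x right, y down, z forward; pixel columns grow to the right and rows downward; lengths in m; the calibration is good to about 2 mm. A picture is of the moment at which its call begins. There is no depth.
- manip.close_job(): hands the job in, once; it reports no verdict.
The state is a dict: "clock": time; "joints": joint angles; "joint_vel": joint speeds; "joint_torque": joint torques, N m; "tool_pos": TCP position; "tcp_rot": TCP orientation; "contact_force": force on the tool from outside, world axes, zero at the start; "torque": the same for the moment, N m; "grip_width": finger opening in m.
Only numpy, scipy, OpenCV 4.12 (cv2) and the standard library are available. Lean on these libraries where they do the work, as an engineer would, in place of code of your own. Each camera call takes 0.05 s, during which the arm holds its last target.

### The job

Two of the three bracket arms on the roll rack have cracked roots: press down on the middle of an arm with the fingertips, hold a steady 10 N for about a second and see how far it gives, until you have proved the sound one (it gives 1 or 2 mm, a cracked one 5 mm or more); never load any arm with as much as 20 N. Then lift the roll of tape out of the cradle, pass it over the tip of the sound arm and hang it through its hole at the arm's middle, let go and leave it hanging still. Do not drop the roll, and do not disturb the carton, wrench or jar.

Things in the scene. Friction and masses are not known exactly. Their poses are not given: they have to be found in the camera images.
- roll_center (a point): Centre of the hole, half-way across the width, of a rigid roll of brown parcel tape: outside diameter 120 mm, hole 76 mm (ring 22 mm thick), 48 mm wide, about 0.34 kg. x is its axis (through the hole), level. It stands on edge in the cradle, its top 60 mm above this point and 149 mm above the bench; its upper half stands clear on both flat faces.
- roll: The same roll of tape as a body; its origin lies on the rim, 60 mm below the centre of the hole while it stands in the cradle. Hung on an arm, the centre of its hole is about 36 mm below the arm's top face and its lowest point 96 mm below it.
- cradle: Low plywood cradle, fixed to the bench, 150 mm long (its x) x 120 mm wide x 56 mm high: two round dowels between two end boards 110 mm apart. The roll sits between the dowels with its axis along the cradle's x. Origin on the bench under its middle.
- rack: Low galvanised roll rack fixed to the bench: a slotted-angle rail 420 mm long (its y), top 155 mm above the bench, on two end legs. Three flat steel bracket arms are bolted on it, 130 mm apart, and reach out level along the rack's -x, towards the robot; nothing is above or between them. Origin on the bench under the rail's middle.
- bracket_a: One of three look-alike bracket arms (letters say nothing of place or state). Origin at its bolted root on the rail's top, 20 mm behind where the free arm starts; the arm reaches along -x: flat steel 25 mm wide, 4 mm thick, 180 mm free length, with a lip at the tip 12 mm above its top face. Two bolt heads at the root stand 8 mm above the arm.
- bracket_a_mid (a point): Point on this arm's top face at mid-span: 90 mm from root and from tip, 159 mm above the bench at rest. It moves down as the arm gives. All arms are springy, level at rest, and come back up: 10 N here lowers this point by about 1.5 mm on the one sound arm, by 5 to 10 mm on the two with cracked roots.
- bracket_a_tip (a point): Point on the top face of this arm at its free end (under the lip); it lowers by twice as much as the mid-span point.
- bracket_b: One of three look-alike bracket arms (letters say nothing of place or state). Origin at its bolted root on the rail's top, 20 mm behind where the free arm starts; the arm reaches along -x: flat steel 25 mm wide, 4 mm thick, 180 mm free length, with a lip at the tip 12 mm above its top face. Two bolt heads at the root stand 8 mm above the arm.
- bracket_b_mid (a point): Point on this arm's top face at mid-span: 90 mm from root and from tip, 159 mm above the bench at rest. It moves down as the arm gives. All arms are springy, level at rest, and come back up: 10 N here lowers this point by about 1.5 mm on the one sound arm, by 5 to 10 mm on the two with cracked roots.
- bracket_b_tip (a point): Point on the top face of this arm at its free end (under the lip); it lowers by twice as much as the mid-span point.
- bracket_c: One of three look-alike bracket arms (letters say nothing of place or state). Origin at its bolted root on the rail's top, 20 mm behind where the free arm starts; the arm reaches along -x: flat steel 25 mm wide, 4 mm thick, 180 mm free length, with a lip at the tip 12 mm above its top face. Two bolt heads at the root stand 8 mm above the arm.
- bracket_c_mid (a point): Point on this arm's top face at mid-span: 90 mm from root and from tip, 159 mm above the bench at rest. It moves down as the arm gives. All arms are springy, level at rest, and come back up: 10 N here lowers this point by about 1.5 mm on the one sound arm, by 5 to 10 mm on the two with cracked roots.
- bracket_c_tip (a point): Point on the top face of this arm at its free end (under the lip); it lowers by twice as much as the mid-span point.
- carton: Closed cardboard carton 120 x 100 x 80 mm, loose bystander; origin under its middle.
- wrench: Steel wrench 170 mm long lying flat on the bench, loose bystander.
- jar: Glass jar, 64 mm diameter, 85 mm high, loose bystander; origin under its middle.
There are look-alikes about, which are no part of the job. What is shaped like the roll but black or orange is not meant.

How it is judged:
On the way, in this order (a step that is already met when the one before it is completed fails the run):
1. the sound arm is pressed at its middle with a steady 8 to 13 N for half a second (fingers within 25 mm of mid-span, the arm gives less than 3 mm) (((contact force between the fingers and bracket_a between 8 and 13 N and horizontal distance between the grasp point and bracket_a_mid below 0.025 m and distance of bracket_a_mid from where it was at the start of the episode below 0.003 m) or (contact force between the fingers and bracket_b between 8 and 13 N and horizontal distance between the grasp point and bracket_b_mid below 0.025 m and distance of bracket_b_mid from where it was at the start of the episode below 0.003 m) or (contact force between the fingers and bracket_c between 8 and 13 N and horizontal distance between the grasp point and bracket_c_mid below 0.025 m and distance of bracket_c_mid from where it was at the start of the episode below 0.003 m))), for 0.5 s.
2. the roll hangs through its hole on the sound arm, let go (((x of roll_center in the frame of bracket_a between -0.135 and -0.085 m and y of roll_center in the frame of bracket_a between -0.015 and 0.015 m and z of roll_center in the frame of bracket_a between -0.045 and -0.022 m and angle between the x axis of roll_center and the x axis of bracket_a, either way round below 0.3 rad and contact force between roll and bracket_a above 1.5 N and distance of bracket_a_tip from where it was at the start of the episode below 0.002 m) or (x of roll_center in the frame of bracket_b between -0.135 and -0.085 m and y of roll_center in the frame of bracket_b between -0.015 and 0.015 m and z of roll_center in the frame of bracket_b between -0.045 and -0.022 m and angle between the x axis of roll_center and the x axis of bracket_b, either way round below 0.3 rad and contact force between roll and bracket_b above 1.5 N and distance of bracket_b_tip from where it was at the start of the episode below 0.002 m) or (x of roll_center in the frame of bracket_c between -0.135 and -0.085 m and y of roll_center in the frame of bracket_c between -0.015 and 0.015 m and z of roll_center in the frame of bracket_c between -0.045 and -0.022 m and angle between the x axis of roll_center and the x axis of bracket_c, either way round below 0.3 rad and contact force between roll and bracket_c above 1.5 N and distance of bracket_c_tip from where it was at the start of the episode below 0.002 m)) and contact force between the fingers and roll below 0.1 N), for 0.2 s.
At the end, for the whole second after the job is handed in: The roll hangs still on the arm that is sound: the arm runs through its hole, the roll's middle is within 25 mm of mid-span along the arm and 15 mm across it, its axis within 17 degrees of the arm's, it is let go, and the arm's tip has lowered by less than 2 mm under it (a cracked arm lowers more) (all of step 2 and linear speed of roll below 0.03 m/s and angular speed of roll below 0.5 rad/s); the robot touches nothing.
It fails at once if any bracket arm is loaded with more than 20 N (contact force between anything else and bracket_a above 20 N or contact force between anything else and bracket_b above 20 N or contact force between anything else and bracket_c above 20 N).
It fails at once if the roll is dropped or laid on the bench (height (world z) of roll_center below 0.07 m).
It fails at once if the carton, the wrench or the jar is shifted by more than 15 mm (distance of any of carton, wrench, jar from where it was at the start of the episode above 0.015 m).
It also fails if it takes over 72 s, if anything falls off the work surface, if the arm or the gripper's body presses on something with over 40 N, if the wrist force passes 120 N, or if a joint passes its speed limit or range.

## Working session

There is one attempt and no reset: what is moved stays moved. The work goes in short steps, Python scripts to look and compute and a shell command to move; the robot and the scene stay as the last step left them, time stands still between calls to the robot, and variables do not carry over. Pictures are saved under pics/ and viewed, and the job is handed in when it is done.

```bash
ls; mkdir -p pics; python3 - <<'E'
from rig import manip
import cv2,numpy as np
s=manip.sense(); print({k:np.round(v,3) for k,v in s.items()}, manip.nose_length)
for n in("scene","side","wrist"):
    f=manip.grab_frame(n); cv2.imwrite(f"pics/{n}0.png",f["image"][:,:,::-1])
    print(n,{k:np.round(v,4) for k,v in f.items() if k!="image"})
E
```

```text
pics
{'clock': np.float64(0.0), 'joints': array([-1.429,  0.577,  0.025,  1.438, -0.015,  1.129, -0.057]), 'joint_vel': array([ 0.   , -0.   , -0.   ,  0.   , -0.   , -0.001,  0.   ]), 'joint_torque': array([ 0.0000e+00, -7.6576e+01,  2.2500e+00, -2.8596e+01,  1.5000e-02,
        1.3000e-02,  0.0000e+00]), 'tool_pos': array([0.151, 0.657, 0.234]), 'tcp_rot': array([-3.071,  1.569, -1.726]), 'contact_force': array([ 0.126, -0.095,  0.065]), 'torque': array([ 0.013, -0.006,  0.   ]), 'grip_width': np.float64(0.085)} 0.025
scene {'fovy': np.float64(48.5431), 'cx': np.float64(314.1224), 'cy': np.float64(245.7476), 'k1': np.float64(-0.1628), 'rvec': array([ 2.12  ,  0.7962, -0.3819]), 'tvec': array([-0.423 , -0.1975,  2.0373])}
side {'fovy': np.float64(45.8156), 'cx': np.float64(324.5034), 'cy': np.float64(236.7463), 'k1': np.float64(-0.0123), 'rvec': array([ 2.097 , -0.6426,  0.3212]), 'tvec': array([-0.5483,  0.2534,  1.1608])}
wrist {'fovy': np.float64(62.616), 'cx': np.float64(317.4411), 'cy': np.float64(245.5279), 'k1': np.float64(-0.0797), 'rvec': array([-2.2831, -1.8179, -0.246 ]), 'tvec': array([-0.6744, -0.0358,  0.3789])}
```

View pics/scene0.png

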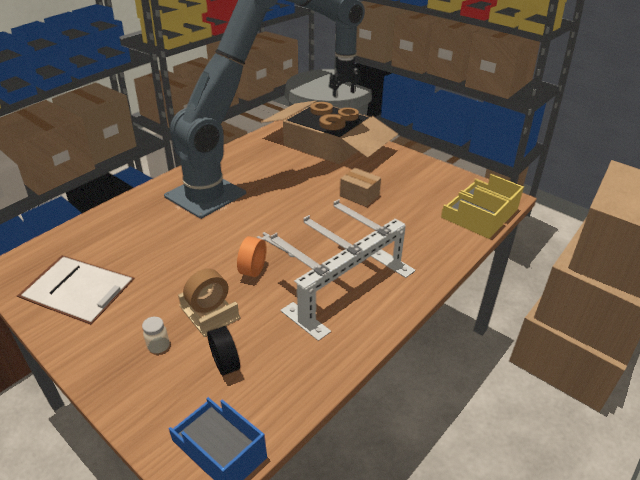

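View pics/side0.png

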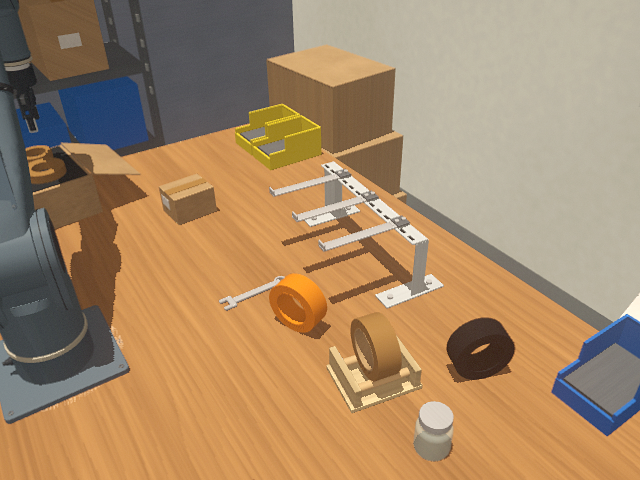

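View pics/wrist0.png

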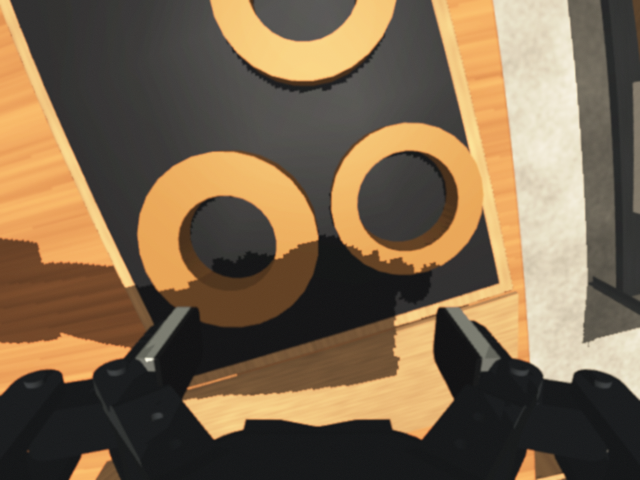

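The scene shows the target roll in the cradle: brown, at scene (206,290) and side (376,345). The look-alikes are the orange roll at scene (252,257), the black one at (223,350), and brown rolls lying flat in the box at (330,112). Only the one standing on edge in the cradle fits the description. Next I'll enlarge it and the rack.

```bash
cat > h.py <<'E'
import cv2,numpy as np
from rig import manip
def cam(f):
    fl=240/np.tan(np.radians(f["fovy"])/2)
    K=np.array([[fl,0,f["cx"]],[0,fl,f["cy"]],[0,0,1.]])
    D=np.array([f["k1"],0,0,0.])
    R=cv2.Rodrigues(np.array(f["rvec"],float))[0]; t=np.array(f["tvec"],float)
    return K,D,R,t
def ray(f,uv):
    K,D,R,t=cam(f)
    p=cv2.undistortPoints(np.array(uv,float).reshape(-1,1,2),K,D).reshape(-1,2)
    d=np.c_[p,np.ones(len(p))]@R
    return -R.T@t,d
def plane(f,uv,z):
    c,d=ray(f,uv); return c+d*((z-c[2])/d[:,2])[:,None]
def tri(f1,uv1,f2,uv2):
    K,D,R,t=cam(f1);K2,D2,R2,t2=cam(f2)
    a=cv2.undistortPoints(np.array(uv1,float).reshape(-1,1,2),K,D).reshape(-1,2).T
    b=cv2.undistortPoints(np.array(uv2,float).reshape(-1,1,2),K2,D2).reshape(-1,2).T
    X=cv2.triangulatePoints(np.c_[R,t],np.c_[R2,t2],a,b); return (X[:3]/X[3]).T
def proj(f,P):
    K,D,R,t=cam(f); return cv2.projectPoints(np.array(P,float).reshape(-1,1,3),R,t,K,D)[0].reshape(-1,2)
def crop(f,x,y,w,h,s,name):
    im=f["image"][y:y+h,x:x+w,::-1]; cv2.imwrite(name,cv2.resize(im,None,fx=s,fy=s,interpolation=cv2.INTER_CUBIC))
E
python3 - <<'E'
from h import *
a=manip.grab_frame("side"); b=manip.grab_frame("scene")
crop(a,260,150,180,150,4,"pics/side_rack.png")
crop(a,310,290,130,120,5,"pics/side_roll.png")
crop(b,250,190,170,150,4,"pics/scene_rack.png")
crop(b,160,225,120,110,5,"pics/scene_roll.png")
E
```

```text
(no output)
```

View pics/side_rack.png

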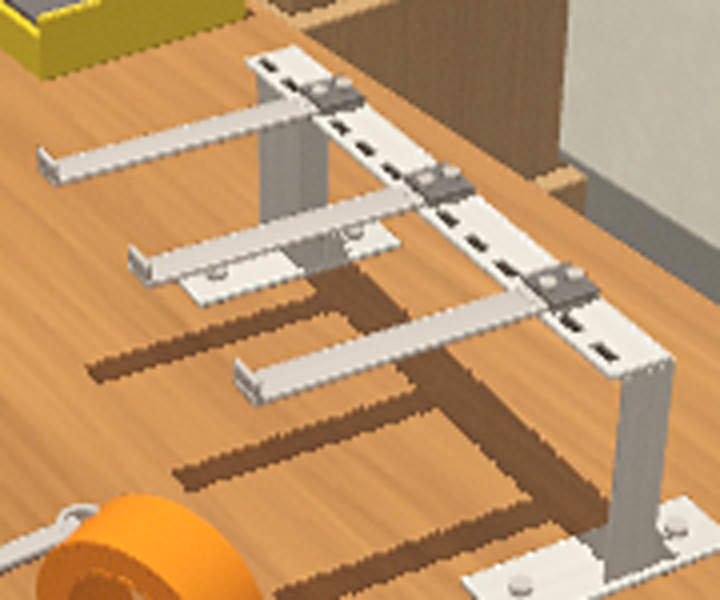

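View pics/side_roll.png

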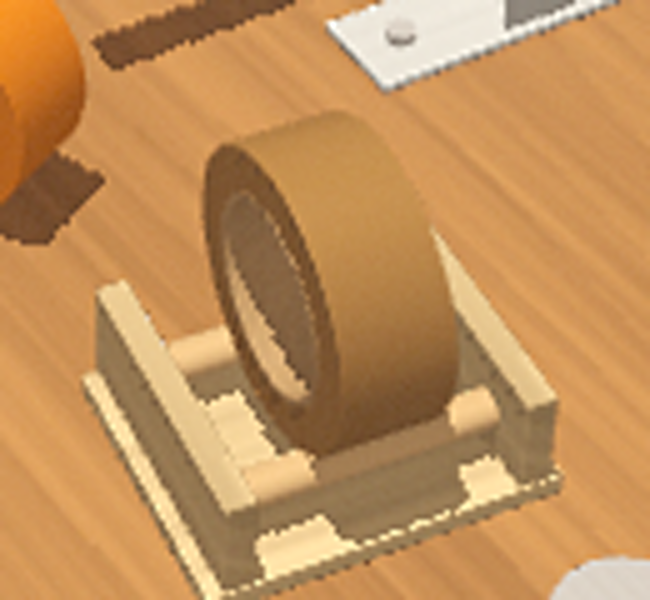

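View pics/scene_rack.png

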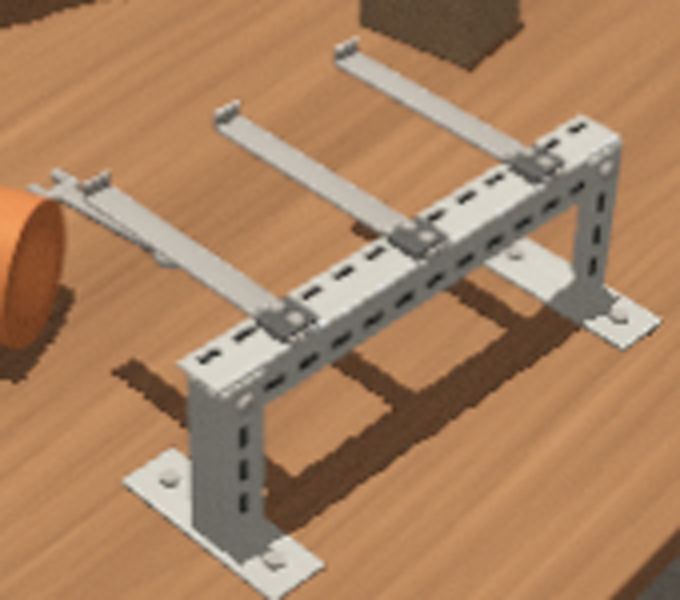

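View pics/scene_roll.png

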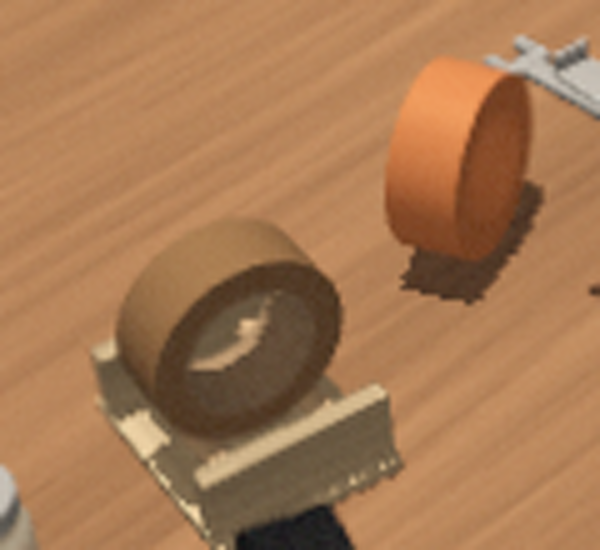

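```bash
python3 - <<'E'
from h import *
np.set_printoptions(precision=4,suppress=True)
a=manip.grab_frame("side"); b=manip.grab_frame("scene")
S=lambda p,o=(260,150),s=4:np.array(p,float)/s+np.array(o)
lipA=S([[247,374],[140,254],[49,155]]); lipB=S([[97,178],[228,107],[347,42]],(250,190))
print("lip side",plane(a,lipA,.171),"\nlip scene",plane(b,lipB,.171),"\ntri",tri(a,lipA,b,lipB))
pA=S([[560,286],[440,183],[333,92]]);pB=S([[289,320],[419,236],[539,160]],(250,190))
print("plates",plane(a,pA,.163),"\n",plane(b,pB,.163),"\n",tri(a,pA,b,pB))
rA=S([[615,375],[672,358],[247,62],[297,47]]); print("rail side",plane(a,rA,.155))
rB=S([[182,365],[242,395],[582,118],[620,140]],(250,190)); print("rail scene",plane(b,rB,.155))
h1=plane(a,S([[270,297]],(310,290),5),.089);h2=plane(b,S([[251,349]],(160,225),5),.089)
print("holes",h1,h2,(h1+h2)/2,np.linalg.norm(h2-h1))
cA=S([[98,290],[125,282],[230,512],[255,500],[535,405],[555,398]],(310,290),5);print("cradle side",plane(a,cA,.056))
cB=S([[197,467],[212,485],[378,385],[390,395]],(160,225),5);print("cradle scene",plane(b,cB,.056))
E
```

```text
lip side [[ 0.5441 -0.1659  0.171 ]
 [ 0.5592 -0.0326  0.171 ]
 [ 0.5723  0.096   0.171 ]] 
lip scene [[ 0.5477 -0.163   0.171 ]
 [ 0.5596 -0.0324  0.171 ]
 [ 0.5707  0.0978  0.171 ]] 
tri [[ 0.5462 -0.162   0.1687]
 [ 0.5594 -0.0322  0.1708]
 [ 0.572   0.0959  0.1718]]
plates [[ 0.742  -0.1851  0.163 ]
 [ 0.756  -0.0564  0.163 ]
 [ 0.7697  0.0748  0.163 ]] 
 [[ 0.7498 -0.1841  0.163 ]
 [ 0.76   -0.0533  0.163 ]
 [ 0.7718  0.0785  0.163 ]] 
 [[ 0.7465 -0.1802  0.1586]
 [ 0.7589 -0.0521  0.1607]
 [ 0.7717  0.0783  0.1619]]
rail side [[ 0.7181 -0.26    0.155 ]
 [ 0.754  -0.2654  0.155 ]
 [ 0.7556  0.1543  0.155 ]
 [ 0.7954  0.1531  0.155 ]]
rail scene [[ 0.72   -0.259   0.155 ]
 [ 0.7695 -0.2547  0.155 ]
 [ 0.7596  0.1552  0.155 ]
 [ 0.798   0.1504  0.155 ]]
holes [[ 0.4837 -0.3973  0.089 ]] [[ 0.5298 -0.4047  0.089 ]] [[ 0.5067 -0.401   0.089 ]] 0.04671348026465862
cradle side [[ 0.4508 -0.3315  0.056 ]
 [ 0.4619 -0.3339  0.056 ]
 [ 0.4286 -0.4482  0.056 ]
 [ 0.4393 -0.4489  0.056 ]
 [ 0.5518 -0.4717  0.056 ]
 [ 0.5602 -0.4733  0.056 ]]
cradle scene [[ 0.5499 -0.4661  0.056 ]
 [ 0.5666 -0.4693  0.056 ]
 [ 0.5767 -0.3557  0.056 ]
 [ 0.5877 -0.3567  0.056 ]]
```

```bash
python3 - <<'E'
from h import *
from scipy.spatial.transform import Rotation as R
np.set_printoptions(precision=4,suppress=True)
s=manip.sense(); M=R.from_euler('xyz',s["tcp_rot"]).as_matrix(); print(s["clock"],M)
a=manip.grab_frame("side"); b=manip.grab_frame("scene")
for n,p,q in(("carton top",(187,185),(360,182)),("orange hole",(298,303),(252,257)),("jar top",(435,415),(153,325))):
    print(n,tri(a,[p],b,[q]))
print("wrench",plane(a,[[228,303],[281,282]],.005))
E
```

```text
0.35 [[-0.0001 -0.9746  0.2239]
 [-0.0004  0.2239  0.9746]
 [-1.     -0.     -0.0004]]
carton top [[0.4581 0.3825 0.076 ]]
orange hole [[ 0.4678 -0.1868  0.058 ]]
jar top [[ 0.4962 -0.5778  0.0802]]
wrench [[ 0.3662 -0.0431  0.005 ]
 [ 0.5039 -0.0462  0.005 ]]
```

```bash
python3 -m crank '[0,0,0,0,0,4,0, 0,0,0,4,-4.4,0,0, 0,0,0,4,-4.4,0,0, 0,0,0,4,-4.4,0,0, 0,0,0,4,-4.4,0,0]' 40
```

```text
clock: 1.08
tool_pos: [0.3123, 0.4804, 0.2752]
tcp_rot: [-0.449, 1.57, 0.896]
contact_force: [1.3, 0.3, 0.5]
grip_width: 0.0001
```

```bash
python3 -m crank '[0,0,-8.3,3.5,-3.9,0,0, 0,0,-8.3,3.5,-3.9,0,0, 0,0,-8.3,3.5,-3.9,0,0, 0,0,-8.3,3.5,-3.9,0,0, 0,0,-8.3,3.5,-3.9,0,0]'; python3 -m crank '[0,0,-8.3,3.5,-3.9,0,0, 0,0,-8.3,3.5,-3.9,0,0, 0,0,-8.3,3.5,-3.9,-2,0, 0,0,-8.3,3.5,-3.9,-2,0, 0,0,-8.3,3.5,-3.9,-2,0]'; python3 -m crank '[0,0,0,0,0,0,0,0,0,0,0,0,0,0]'
```

```text
clock: 1.7
tool_pos: [0.4871, 0.2856, 0.2753]
tcp_rot: [0.238, 1.57, 0.854]
contact_force: [0.5, 0.7, -0.6]
grip_width: 0.0003
clock: 2.33
tool_pos: [0.6622, 0.0908, 0.2146]
tcp_rot: [0.802, 1.57, 0.695]
contact_force: [0.8, 0.7, 0.6]
grip_width: 0.0004
clock: 2.58
tool_pos: [0.661, 0.0922, 0.2148]
tcp_rot: [2.599, 1.57, 2.496]
contact_force: [-0.0, 0.0, 0.1]
grip_width: 0.0004
```

```bash
python3 -m crank '[0,0,0,0,-0.4,-1,0,0,0,0,0,0,-1,0,0,0,0,0,0,0,0]'; python3 - <<'E'
from h import *
a=manip.grab_frame("side"); b=manip.grab_frame("wrist")
crop(a,240,60,200,150,4,"pics/s1.png"); cv2.imwrite("pics/w1.png",b["image"][:,:,::-1])
print(proj(b,[[0.6613,0.0882,.159]]),proj(a,[[0.6613,0.0882,.159]]))
E
```

```text
clock: 2.95
tool_pos: [0.6603, 0.0886, 0.194]
tcp_rot: [-3.13, 1.569, 3.05]
contact_force: [0.2, 0.2, 0.1]
grip_width: -0.0001
[[316.48832877 285.01807179]] [[304.97233633 184.07709876]]
```

View pics/s1.png

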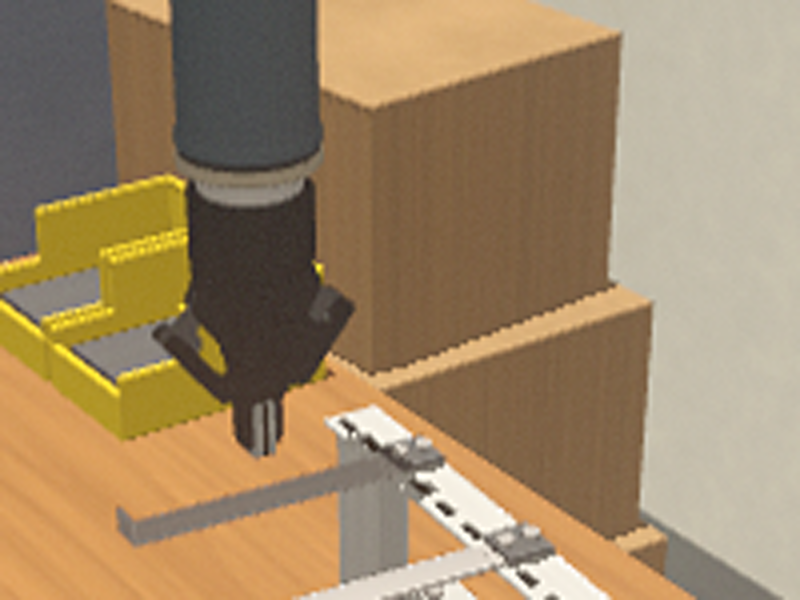

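View pics/w1.png

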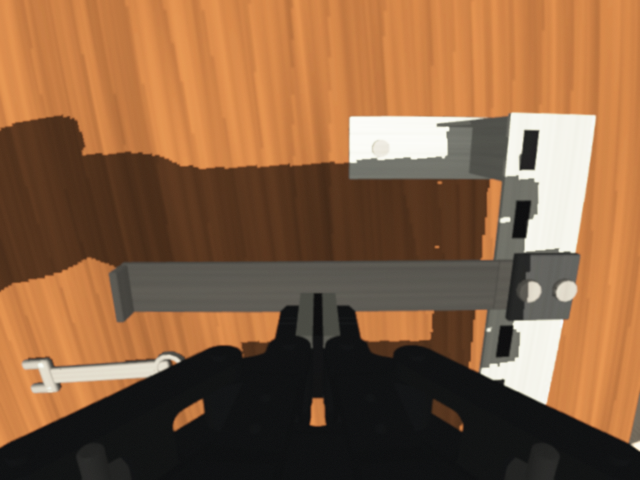

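Wrist view: the arm runs level from its tip at (123,290) to its root at (505,287). The fingers at column 318 are over mid-span. I'll descend now.

```bash
python3 -m crank '[0,0,0,0,0,-0.4,0,0,0,0,0,0,-0.3,0,0,0,0,0,0,0,0]'; for i in 1; do python3 -m crank '[0,0,0,0,0,-0.1,0,0,0,0,0,0,0,0,0,0,0,0,0,0,0]';done
```

```text
clock: 3.42
tool_pos: [0.6609, 0.0879, 0.1877]
tcp_rot: [-2.893, 1.57, -2.997]
contact_force: [-0.1, -0.0, 0.0]
grip_width: 0.0002
clock: 3.8
tool_pos: [0.6612, 0.0879, 0.1871]
tcp_rot: [0.282, 1.571, 0.179]
contact_force: [-0.1, 0.3, -0.2]
grip_width: 0.0003
```

```bash
python3 -m crank '[0,0,0,0,0,-0.1,0,0,0,0,0,0,0,0]';python3 -m crank '[0,0,0,0,0,-0.1,0,0,0,0,0,0,0,0]';python3 -m crank '[0,0,0,0,0,-0.1,0,0,0,0,0,0,0,0]'
```

```text
clock: 4.05
tool_pos: [0.6611, 0.0879, 0.1859]
tcp_rot: [-3.106, 1.571, 3.073]
contact_force: [-0.2, 0.9, -0.6]
grip_width: -0.0003
clock: 4.3
tool_pos: [0.6611, 0.0879, 0.1849]
tcp_rot: [-3.004, 1.571, -3.108]
contact_force: [-1.2, 0.6, -0.4]
grip_width: 0.0001
clock: 4.55
tool_pos: [0.6611, 0.0879, 0.1839]
tcp_rot: [-2.99, 1.571, -3.093]
contact_force: [0.3, -1.0, -0.5]
grip_width: -0.0
```

```bash
python3 -m crank '[0,0,0,0,0,-0.1,0,0,0,0,0,0,0,0]';python3 -m crank '[0,0,0,0,0,-0.1,0,0,0,0,0,0,0,0]'
```

```text
clock: 4.8
tool_pos: [0.6611, 0.0879, 0.1829]
tcp_rot: [-3.028, 1.571, -3.131]
contact_force: [-0.1, 0.5, -0.5]
grip_width: 0.0003
clock: 5.05
tool_pos: [0.661, 0.0879, 0.1819]
tcp_rot: [-2.935, 1.571, -3.039]
contact_force: [-1.2, -0.0, 0.1]
grip_width: -0.0
```

```bash
python3 -m crank '[0,0,0,0,0,-0.1,0,0,0,0,0,0,0,0]';python3 -m crank '[0,0,0,0,0,-0.1,0,0,0,0,0,0,0,0]'; python3 - <<'E'
from h import *
a=manip.grab_frame("side"); 
crop(a,240,60,200,150,4,"pics/s2.png")
E
```

```text
clock: 5.3
tool_pos: [0.661, 0.0879, 0.1809]
tcp_rot: [-3.053, 1.571, 3.126]
contact_force: [0.2, -0.1, 0.1]
grip_width: -0.0001
clock: 5.55
tool_pos: [0.661, 0.0879, 0.1799]
tcp_rot: [-3.053, 1.571, 3.127]
contact_force: [-0.2, -0.0, 1.2]
grip_width: 0.0002
```

View pics/s2.png

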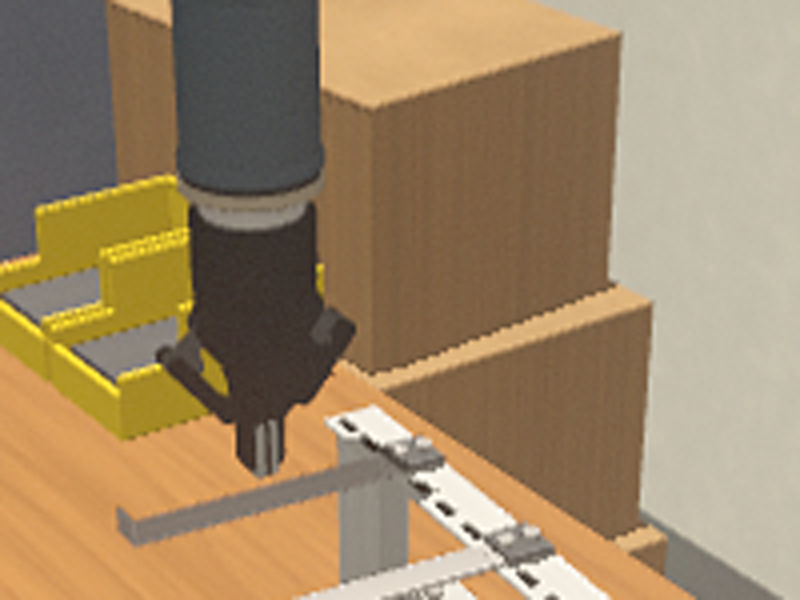

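```bash
python3 -m crank '[0,0,0,0,0,-0.1,0,0,0,0,0,0,0,0]';python3 -m crank '[0,0,0,0,0,0,0]'
```

```text
clock: 5.85
tool_pos: [0.6611, 0.0879, 0.1789]
tcp_rot: [3.12, 1.571, 3.016]
contact_force: [-0.5, 0.7, -0.4]
grip_width: -0.0001
clock: 5.98
tool_pos: [0.6612, 0.0879, 0.179]
tcp_rot: [0.708, 1.571, 0.604]
contact_force: [0.3, -0.7, 0.0]
grip_width: -0.0002
```

```bash
python3 -m crank '[0,0,0,0,0,-0.1,0,0,0,0,0,0,0,0]';python3 -m crank '[0,0,0,0,0,-0.1,0,0,0,0,0,0,0,0]'
```

```text
clock: 6.22
tool_pos: [0.6611, 0.0879, 0.1779]
tcp_rot: [-2.996, 1.571, -3.099]
contact_force: [-0.1, 0.5, 0.2]
grip_width: 0.0002
clock: 6.48
tool_pos: [0.6611, 0.0879, 0.1769]
tcp_rot: [-3.041, 1.571, 3.139]
contact_force: [-0.7, 0.7, -0.1]
grip_width: 0.0003
```

```bash
python3 - <<'E'
from h import *
a=manip.grab_frame("side");b=manip.grab_frame("wrist")
crop(a,260,130,100,75,8,"pics/s3.png"); cv2.imwrite("pics/w3.png",b["image"][200:,:,::-1])
E
```

```text
(no output)
```

View pics/s3.png

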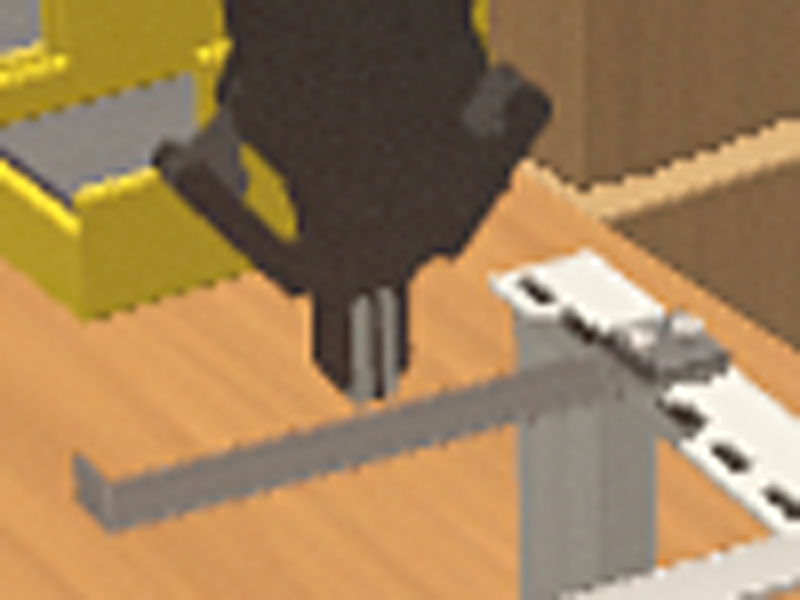

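View pics/w3.png

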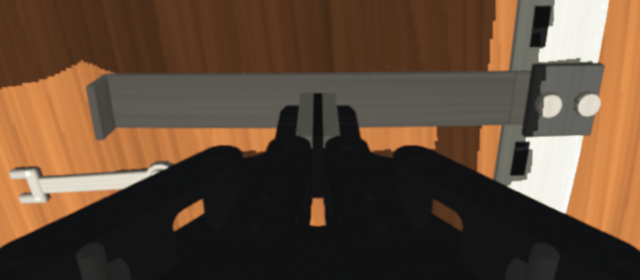

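```bash
python3 - <<'E'
from h import *
np.set_printoptions(precision=4,suppress=True)
a=manip.grab_frame("side");b=manip.grab_frame("wrist");c=manip.grab_frame("scene")
print(tri(a,[[306.,179.8]],b,[[318,295]]))
print(plane(a,[[306.,179.8]],.159),plane(b,[[318,295]],.159))
for z in(.152,.159,.162,.165): print(z,proj(a,[[.661,.088,z]]),proj(b,[[.661,.088,z]]))
print(manip.sense()["clock"])
# arm rows along column 306 side
crop(c,290,180,100,75,8,"pics/c3.png")
E
```

```text
[[0.6649 0.0924 0.1677]]
[[0.6752 0.1055 0.159 ]] [[0.6627 0.0898 0.159 ]]
0.152 [[305.0007 186.5704]] [[314.6003 293.0999]]
0.159 [[304.9136 184.1427]] [[314.4705 299.3386]]
0.162 [[304.8761 183.0982]] [[314.4117 302.1646]]
0.165 [[304.8385 182.0512]] [[314.3509 305.0887]]
6.725
```

View pics/c3.png

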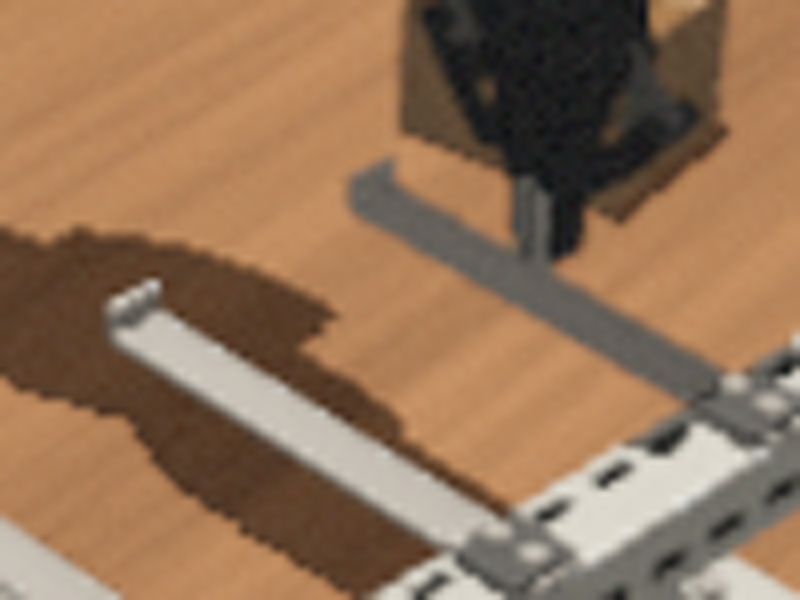

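Both views put the fingertips about 5 mm above the arm, so contact comes later than nominal. I'll keep stepping down 1 mm at a time.

```bash
for i in 1; do python3 -m crank '[0,0,0,0,0,-0.1,0,0,0,0,0,0,0,0,0,0,0,0,0,-0.1,0,0,0,0,0,0,0,0]'; done; python3 -m crank '[0,0,0,0,0,-0.1,0,0,0,0,0,0,0,0]'
```

```text
clock: 7.22
tool_pos: [0.6611, 0.0879, 0.1749]
tcp_rot: [3.045, 1.571, 2.942]
contact_force: [0.0, 0.3, 0.9]
grip_width: 0.0
clock: 7.48
tool_pos: [0.6611, 0.0879, 0.1739]
tcp_rot: [-2.925, 1.571, -3.029]
contact_force: [0.9, -0.2, -1.0]
grip_width: -0.0005
```

```bash
python3 -m crank '[0,0,0,0,0,-0.1,0,0,0,0,0,0,0,0]'
```

```text
clock: 7.72
tool_pos: [0.6611, 0.0878, 0.1729]
tcp_rot: [-2.855, 1.571, -2.958]
contact_force: [-0.4, 0.5, -0.5]
grip_width: -0.0001
```

```bash
python3 -m crank '[0,0,0,0,0,-0.1,0,0,0,0,0,0,0,0]'
```

```text
clock: 7.98
tool_pos: [0.6611, 0.0879, 0.1719]
tcp_rot: [-2.987, 1.571, -3.091]
contact_force: [-1.3, 0.3, -1.0]
grip_width: 0.0001
```

```bash
python3 -m crank '[0,0,0,0,0,-0.1,0,0,0,0,0,0,0,0]'
```

```text
clock: 8.22
tool_pos: [0.6611, 0.0879, 0.1709]
tcp_rot: [-2.95, 1.571, -3.054]
contact_force: [0.2, 0.6, 0.0]
grip_width: 0.0002
```

```bash
python3 -m crank '[0,0,0,0,0,-0.1,0,0,0,0,0,0,0,0]'; python3 - <<'E'
from h import *
np.set_printoptions(precision=4,suppress=True)
a=manip.grab_frame("side");c=manip.grab_frame("scene")
crop(a,260,130,100,75,8,"pics/s4.png")
crop(c,290,180,100,75,8,"pics/c4.png")
E
```

```text
clock: 8.48
tool_pos: [0.6611, 0.0879, 0.1699]
tcp_rot: [-2.699, 1.571, -2.802]
contact_force: [-0.3, -0.5, 0.1]
grip_width: 0.0005
```

View pics/s4.png

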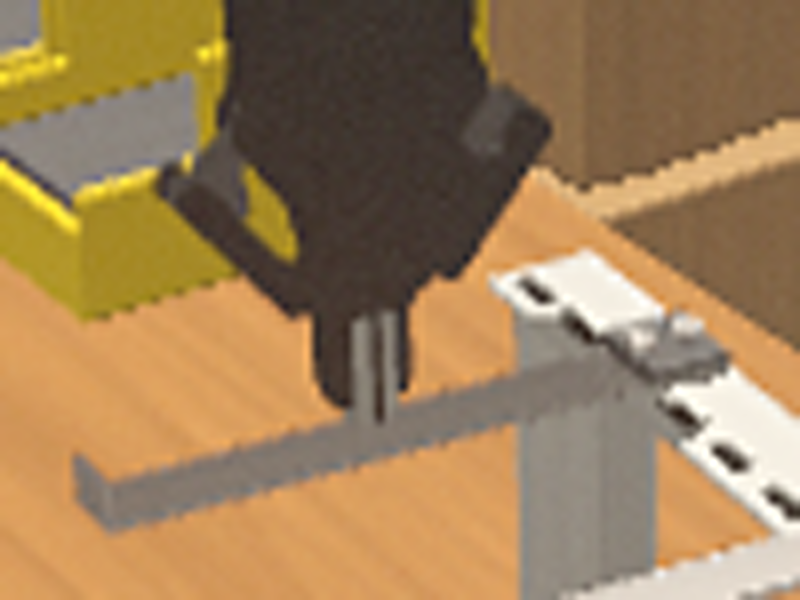

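View pics/c4.png

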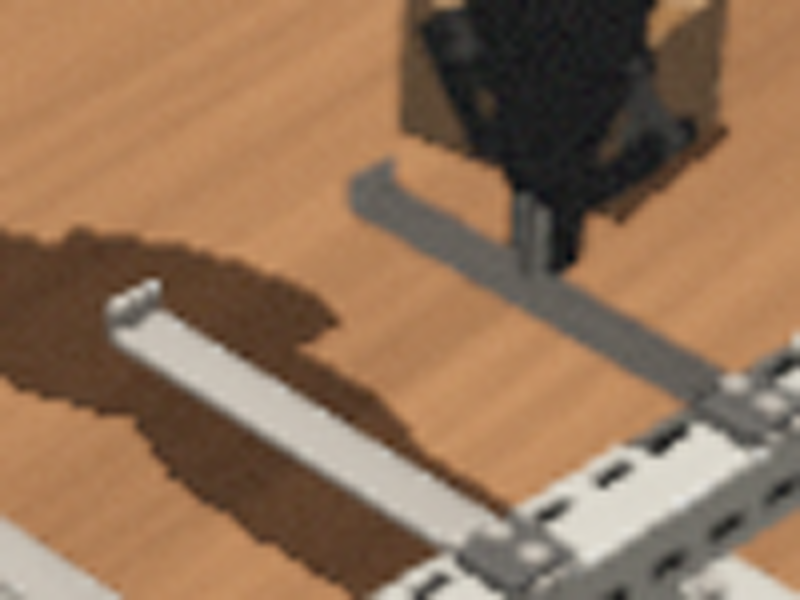

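```bash
python3 -m crank '[0,0,0,0,0,-0.1,0,0,0,0,0,0,0,0]'
```

```text
clock: 8.82
tool_pos: [0.6611, 0.0879, 0.1689]
tcp_rot: [-2.741, 1.571, -2.845]
contact_force: [-0.9, 0.6, 0.5]
grip_width: 0.0001
```

```bash
python3 -m crank '[0,0,0,0,0,-0.1,0,0,0,0,0,0,0,0]'
```

```text
clock: 9.07
tool_pos: [0.661, 0.0879, 0.1679]
tcp_rot: [-2.854, 1.571, -2.958]
contact_force: [-0.6, 1.0, 0.5]
grip_width: -0.0
```

```bash
python3 -m crank '[0,0,0,0,0,-0.1,0,0,0,0,0,0,0,0]'
```

```text
clock: 9.32
tool_pos: [0.661, 0.0879, 0.1669]
tcp_rot: [-2.919, 1.571, -3.022]
contact_force: [-0.6, -0.3, -0.6]
grip_width: 0.0
```

```bash
python3 -m crank '[0,0,0,0,0,-0.1,0,0,0,0,0,0,0,0]'
```

```text
clock: 9.57
tool_pos: [0.6611, 0.0879, 0.1659]
tcp_rot: [-3.105, 1.571, 3.075]
contact_force: [0.2, 0.6, -0.2]
grip_width: -0.0
```

```bash
python3 - <<'E'
from h import *
np.set_printoptions(precision=4,suppress=True)
a=manip.grab_frame("side");c=manip.grab_frame("scene")
crop(a,260,130,100,75,8,"pics/s5.png")
crop(c,310,190,70,52,11,"pics/c5.png")
print(proj(a,[[.661,.088,.159]]),proj(c,[[.661,.088,.159]]))
s=manip.sense();print(s["contact_force"],s["joint_torque"])
E
```

```text
[[304.9136 184.1427]] [[357.1833 215.6357]]
[ 0.2314 -0.0353  0.8314] [ -0.0029 -75.9023  10.3136 -25.108    0.0131   0.0015   0.0008]
```

View pics/s5.png

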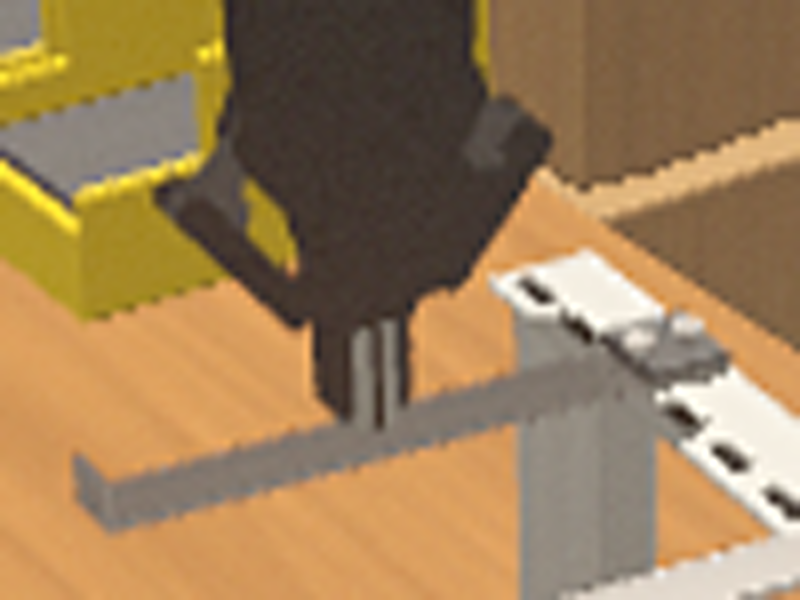

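View pics/c5.png

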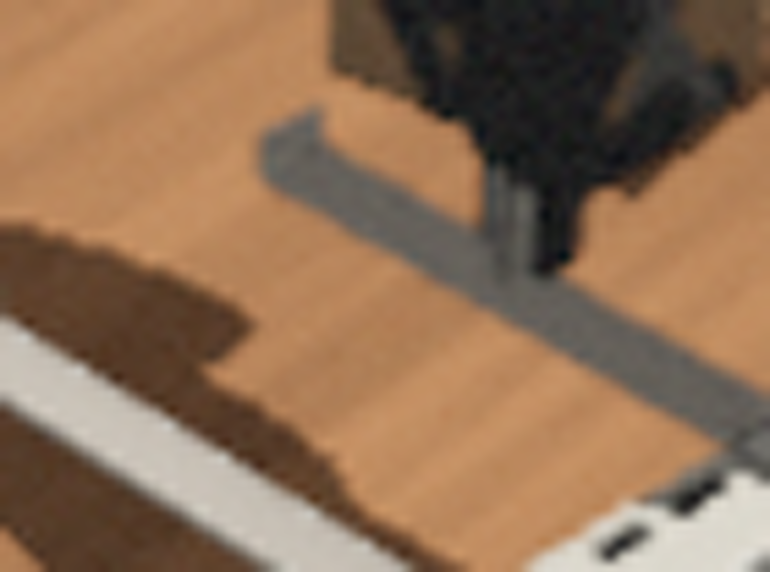

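```bash
python3 -m crank '[0,0,0,0,0,-0.1,0,0,0,0,0,0,0,0]'
```

```text
clock: 9.93
tool_pos: [0.6611, 0.0879, 0.1649]
tcp_rot: [-2.904, 1.571, -3.007]
contact_force: [-0.4, -0.1, -0.5]
grip_width: -0.0
```

```bash
python3 -m crank '[0,0,0,0,0,-0.05,0,0,0,0,0,0,0,0]'
```

```text
clock: 10.18
tool_pos: [0.6611, 0.0879, 0.1644]
tcp_rot: [-2.986, 1.571, -3.089]
contact_force: [0.0, 0.2, 1.0]
grip_width: -0.0001
```

```bash
python3 -m crank '[0,0,0,0,0,-0.05,0,0,0,0,0,0,0,0]'
```

```text
clock: 10.42
tool_pos: [0.6611, 0.0879, 0.164]
tcp_rot: [2.542, 1.571, 2.438]
contact_force: [0.3, -0.0, 0.0]
grip_width: -0.0
```

```bash
python3 -m crank '[0,0,0,0,0,-0.1,0,0,0,0,0,0,0,0]'
```

```text
clock: 10.68
tool_pos: [0.6611, 0.0879, 0.1629]
tcp_rot: [-2.836, 1.571, -2.94]
contact_force: [0.2, -0.2, -0.8]
grip_width: -0.0001
```

```bash
python3 - <<'E'
from h import *
a=manip.grab_frame("side");c=manip.grab_frame("scene");w=manip.grab_frame("wrist")
crop(a,280,160,50,38,15,"pics/s6.png")
A=cv2.imread("pics/side0.png")[160:198,260:310];B=a["image"][160:198,260:310,::-1]
cv2.imwrite("pics/cmp6.png",cv2.resize(np.vstack([A,B]),None,fx=7,fy=7,interpolation=cv2.INTER_CUBIC))
cv2.imwrite("pics/w6.png",cv2.resize(w["image"][220:340,220:420,::-1],None,fx=4,fy=4))
E
```

```text
(no output)
```

View pics/s6.png

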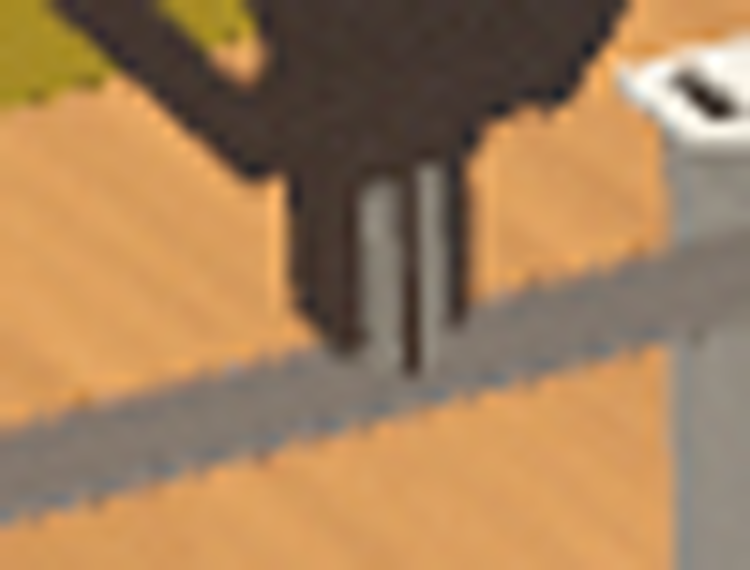

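View pics/cmp6.png

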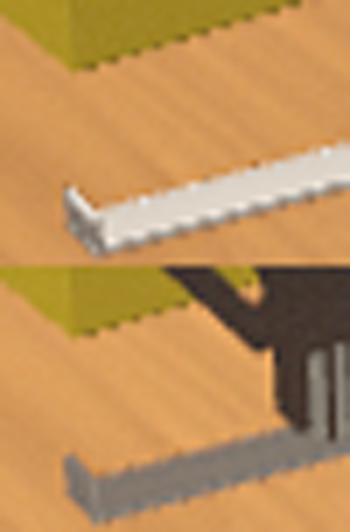

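View pics/w6.png

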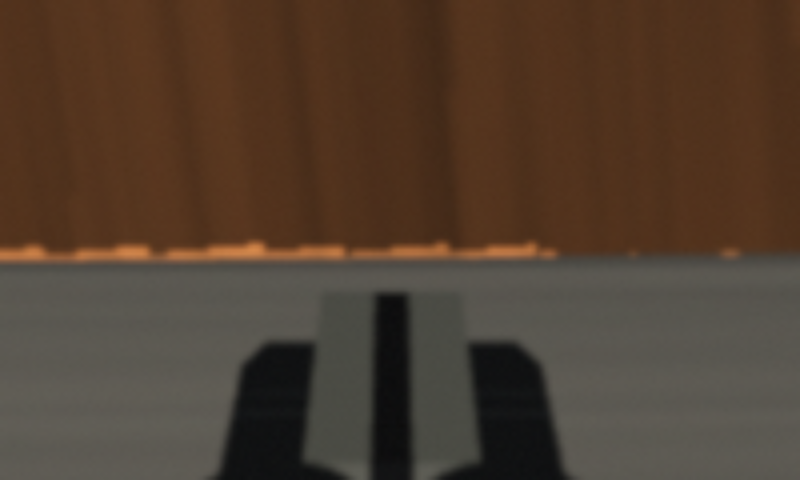

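```bash
python3 - <<'E'
from h import *
a=manip.grab_frame("side");
for z in (.155,.159,.163,.167): print(z,proj(a,[[.661,.077,z],[.66,.099,z]]).ravel())
E
python3 -m crank '[0,0,0,0,0,-0.1,0,0,0,0,0,0,0,0]'
```

```text
0.155 [307.29437794 187.30888906 302.32183919 183.8841868 ]
0.159 [307.24798224 185.91545044 302.26808446 182.49964604]
0.163 [307.201441   184.51757142 302.21416322 181.11074011]
0.167 [307.15475358 183.11523138 302.1600747  179.71744895]
clock: 11.12
tool_pos: [0.6612, 0.0879, 0.162]
tcp_rot: [0.31, 1.571, 0.206]
contact_force: [0.7, -0.6, 1.0]
grip_width: 0.0001
```

```bash
python3 -m crank '[0,0,0,0,0,-0.1,0,0,0,0,0,0,0,0]'
```

```text
clock: 11.38
tool_pos: [0.6612, 0.0878, 0.1611]
tcp_rot: [0.435, 1.571, 0.331]
contact_force: [-0.3, 0.6, 2.0]
grip_width: 0.0
```

```bash
python3 -m crank '[0,0,0,0,0,-0.1,0,0,0,0,0,0,0,0]'
```

```text
clock: 11.62
tool_pos: [0.6612, 0.0878, 0.1601]
tcp_rot: [0.266, 1.571, 0.163]
contact_force: [0.0, -0.2, 3.6]
grip_width: -0.0002
```

L is at about 1.5 N/mm, which suggests cracked. One more step to confirm.

```bash
python3 -m crank '[0,0,0,0,0,-0.2,0,0,0,0,0,0,0,0]'
```

```text
clock: 11.88
tool_pos: [0.6613, 0.0879, 0.1581]
tcp_rot: [0.3, 1.57, 0.197]
contact_force: [-1.1, -0.4, 6.4]
grip_width: 0.0
```

```bash
python3 -m crank '[0,0,0,0,0,-0.2,0,0,0,0,0,0,0,0]'; python3 - <<'E'
from h import *
a=manip.grab_frame("side")
A=cv2.imread("pics/side0.png")[160:198,260:310];B=a["image"][160:198,260:310,::-1]
cv2.imwrite("pics/cmp7.png",cv2.resize(np.vstack([A,B]),None,fx=7,fy=7,interpolation=cv2.INTER_CUBIC))
E
```

```text
clock: 12.12
tool_pos: [0.6613, 0.0878, 0.1564]
tcp_rot: [0.344, 1.57, 0.241]
contact_force: [-1.9, 1.6, 8.5]
grip_width: 0.0003
```

View pics/cmp7.png

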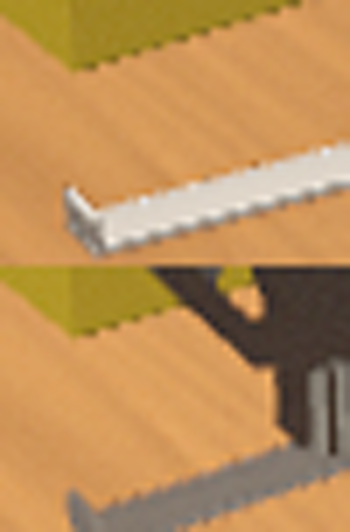

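L is cracked: 8.5 N gave about 6 mm, and its lip has visibly dropped. On to the middle arm.

```bash
python3 -m crank '[0,0,0,0,0,4,0,0,0,0,-0.4,-4.3,0,0,0,0,0,-0.4,-4.3,0,0,0,0,0,-0.4,-4.3,0,0,0,0,0,0,0,-2,0]'; python3 -m crank '[0,0,0,0,0,-1,0,0,0,0,0,0,0,0,0,0,0,0,0,0,0]'; python3 - <<'E'
from h import *
w=manip.grab_frame("wrist");a=manip.grab_frame("side")
cv2.imwrite("pics/w8.png",w["image"][:,:,::-1])
crop(a,280,160,100,75,8,"pics/s8.png")
E
```

```text
clock: 12.8
tool_pos: [0.6493, -0.0468, 0.1772]
tcp_rot: [-0.654, 1.567, -0.764]
contact_force: [-0.5, 0.2, -1.2]
grip_width: -0.0002
clock: 13.18
tool_pos: [0.6494, -0.0404, 0.1663]
tcp_rot: [0.175, 1.57, 0.073]
contact_force: [-0.3, -0.2, 0.1]
grip_width: 0.0002
```

View pics/w8.png

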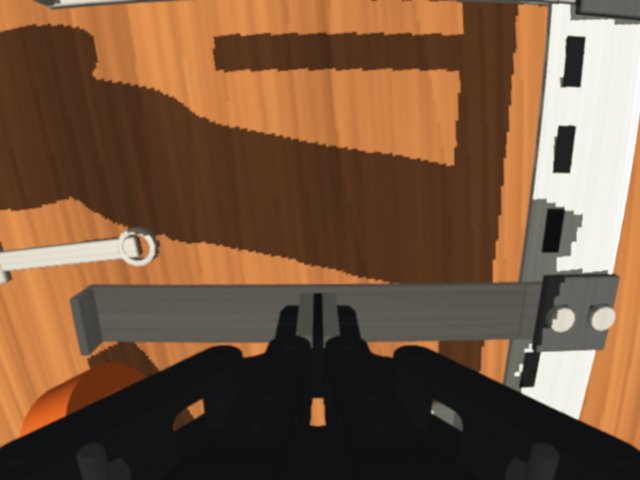

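View pics/s8.png

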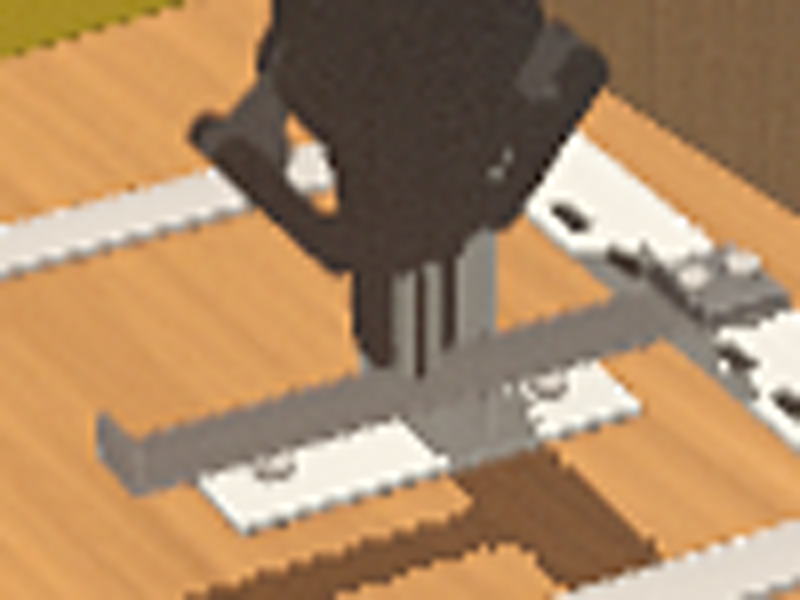

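The fingers are centred on the middle arm, with mid-span at about column 310.

```bash
python3 -m crank '[0,0,0,0,0,-0.15,0,0,0,0,0,0,-0.1,0,0,0,0,0,0,0,0]'; python3 -m crank '[0,0,0,0,0,-0.1,0,0,0,0,0,0,0,0]'
```

```text
clock: 13.65
tool_pos: [0.6491, -0.0411, 0.1634]
tcp_rot: [-3.134, 1.571, 3.045]
contact_force: [-1.0, -0.3, -0.1]
grip_width: 0.0001
clock: 13.9
tool_pos: [0.6492, -0.0412, 0.1627]
tcp_rot: [0.352, 1.571, 0.248]
contact_force: [-1.0, 0.4, 2.2]
grip_width: 0.0001
```

```bash
python3 -m crank '[0,0,0,0,0,-0.1,0,0,0,0,0,0,0,0]'
```

```text
clock: 14.15
tool_pos: [0.6492, -0.0412, 0.1621]
tcp_rot: [0.314, 1.57, 0.211]
contact_force: [-2.1, 0.6, 6.6]
grip_width: -0.0004
```

```bash
python3 -m crank '[0,0,0,0,0,-0.05,0,0,0,0,0,0,0,0]'
```

```text
clock: 14.4
tool_pos: [0.6492, -0.0412, 0.1618]
tcp_rot: [0.433, 1.57, 0.33]
contact_force: [-3.0, -0.1, 9.2]
grip_width: -0.0003
```

Stiff: 9.2 N after about 1.4 mm. I'll hold around 10 N.

```bash
python3 -m crank '[0,0,0,0,0,-0.02,0,0,0,0,0,0,0,0,0,0,0,0,0,0,0,0,0,0,0,0,0,0,0,0,0,0,0,0,0]';python3 -m crank '[0,0,0,0,0,0,0,0,0,0,0,0,0,0,0,0,0,0,0,0,0,0,0,0,0,0,0,0,0,0,0,0,0,0,0]'
```

```text
clock: 15.02
tool_pos: [0.6492, -0.0412, 0.1617]
tcp_rot: [0.409, 1.57, 0.305]
contact_force: [-2.8, -0.0, 9.1]
grip_width: -0.0
clock: 15.65
tool_pos: [0.6493, -0.0412, 0.1617]
tcp_rot: [0.449, 1.57, 0.346]
contact_force: [-2.6, 1.4, 9.7]
grip_width: -0.0005
```

M is the sound arm: about 9.5 N held for over a second, with about 1.5 mm of give. Lifting off and going to the roll.

```bash
python3 -m crank '[0,0,0,0,0,5,0,0,0,0,0,0,5,100,0,0,0,-2,-5.2,0,100,0,0,-1,-2,-5.2,0,100,0,0,-1,-2,-5.2,0,100]' 60;python3 -m crank '[0,0,-1,-2,-5.1,0,100,0,0,-1,-2,-5.1,0,100,0,0,-1,-2.1,-5.1,0,100,0,0,-0.4,-2.1,-5.1,0,100,0,0,0,0,0,0,100]'; python3 -m crank '[0,0,0,0,0,0,100]'; python3 - <<'E'
from h import *
from scipy.spatial.transform import Rotation as R
w=manip.grab_frame("wrist");a=manip.grab_frame("side")
cv2.imwrite("pics/w9.png",w["image"][:,:,::-1])
crop(a,300,160,160,120,5,"pics/s9.png")
s=manip.sense();M=R.from_euler('xyz',s["tcp_rot"]).as_matrix();print(s["tool_pos"],np.degrees(np.arctan2(M[1,2],M[0,2])))
print(proj(w,[[.507,-.401,.149]]))
E
```

```text
clock: 16.27
tool_pos: [0.5884, -0.1985, 0.2608]
tcp_rot: [-0.291, 1.571, -0.43]
contact_force: [-0.1, 0.2, -0.2]
grip_width: 0.072
clock: 16.9
tool_pos: [0.5032, -0.4065, 0.2609]
tcp_rot: [-1.872, 1.567, -2.078]
contact_force: [-0.3, 0.2, -0.6]
grip_width: 0.0854
clock: 17.02
tool_pos: [0.5072, -0.4008, 0.2604]
tcp_rot: [1.876, 1.57, 1.678]
contact_force: [0.3, 0.4, -0.4]
grip_width: 0.085
[ 0.50806696 -0.39969046  0.26053061] -11.218246800039148
[[315.65646874 243.33277179]]
```

View pics/w9.png

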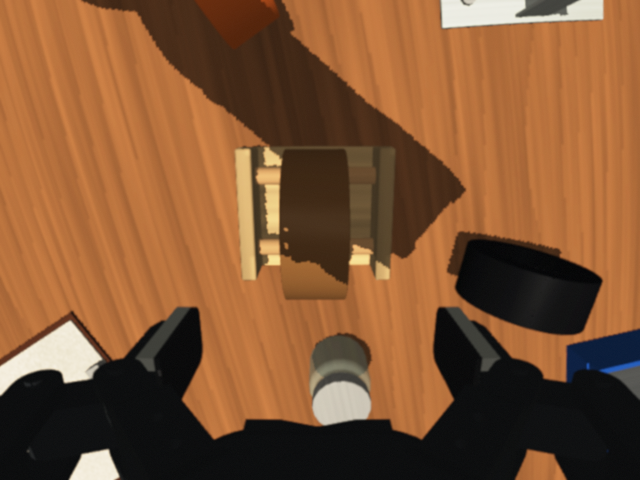

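View pics/s9.png

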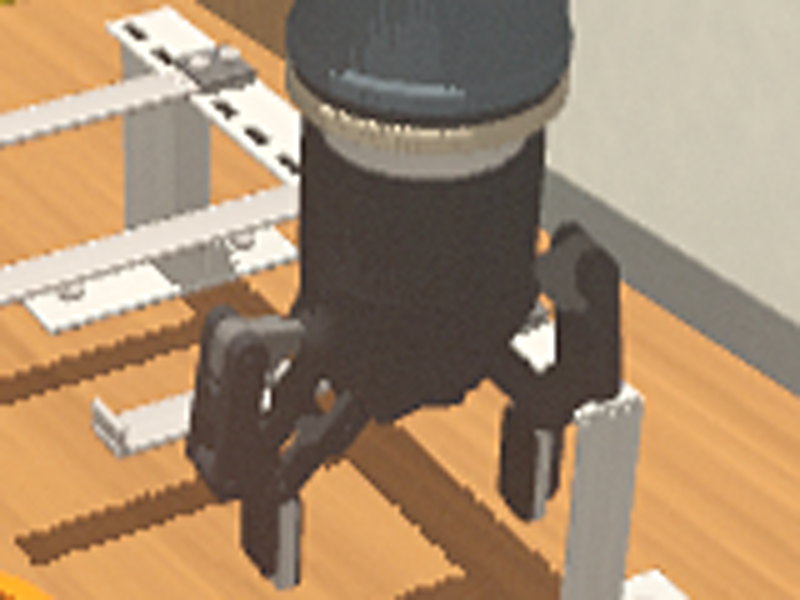

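```bash
python3 - <<'E'
from h import *
np.set_printoptions(precision=4,suppress=True)
w=manip.grab_frame("wrist");a=manip.grab_frame("side")
j=np.array([np.cos(np.radians(-11.2)),np.sin(np.radians(-11.2)),0]);n=np.array([-j[1],j[0],0])
c=np.array([.508,-.4,0])
for z in(.22,.23,.24,.25,.26):
    print(z,proj(a,[c-.0425*j-.011*n+[0,0,z],c+.0425*j-.011*n+[0,0,z]]).ravel(),proj(w,[c-.0425*j+.011*n+[0,0,z]]).ravel())
print("cradle",proj(w,[[.508,-.4015,.056],*([np.array([.508,-.4015,.056])+s*.06*n for s in(1,-1)])]))
E
```

```text
0.22 [358.834  301.462  402.7514 288.7452] [226.6551 260.331 ]
0.23 [358.9674 296.9913 403.1341 284.3202] [221.8039 266.9903]
0.24 [359.1023 292.4672 403.5211 279.8439] [216.4166 274.3948]
0.25 [359.2387 287.8888 403.9125 275.3153] [210.4009 282.6747]
0.26 [359.3768 283.2551 404.3084 270.7336] [203.6427 291.9917]
cradle [[316.7356 217.5569]
 [316.6526 148.3716]
 [316.8146 281.0579]]
```

The open fingertips measure about 12 mm above the reported TCP (side rows 277/264). Shut, they touched about 3.5 mm below it. That's roughly 21 mm off the nominal nose length, but it fits the stated 13 mm swing, so I'll use the measured tips. I'll lower to TCP z≈0.131.

```bash
python3 -m crank '[0,0,0,0,0,-4,100,0,0,0,0,0,-4,100,0,0,0,0,0,-3,100,0,0,0,0,0,-1.9,100,0,0,0,0,0,0,100]'; python3 - <<'E'
from h import *
a=manip.grab_frame("side");w=manip.grab_frame("wrist")
crop(a,310,260,150,112,5,"pics/s10.png");cv2.imwrite("pics/w10.png",w["image"][:,:,::-1])
E
```

```text
clock: 17.85
tool_pos: [0.5071, -0.3996, 0.1305]
tcp_rot: [2.635, 1.568, 2.438]
contact_force: [-0.2, 0.4, -0.0]
grip_width: 0.0853
```

View pics/s10.png

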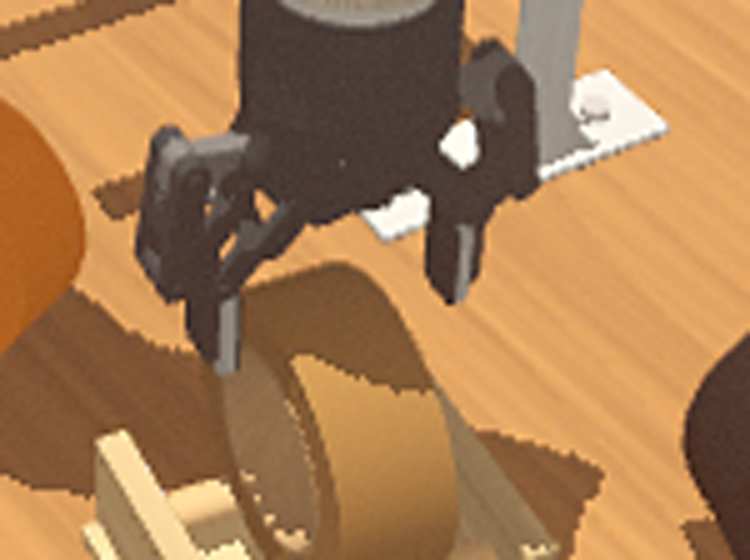

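View pics/w10.png

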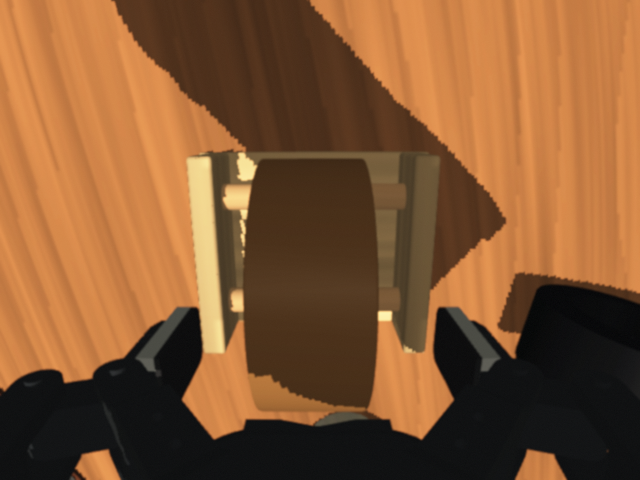

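The roll is centred between the jaws to about 2 mm, at columns 245–378. I'll shift 2 mm and close partway to check the tip height.

```bash
python3 -m crank '[0,0,0,-0.2,0,0,64,0,0,0,0,0,0,64,0,0,0,0,0,0,64,0,0,0,0,0,0,64]' 60; python3 - <<'E'
from h import *
a=manip.grab_frame("side");c=manip.grab_frame("scene")
crop(a,330,280,100,75,8,"pics/s11.png");crop(c,160,225,100,75,8,"pics/c11.png")
j=np.array([np.cos(np.radians(-11.2)),np.sin(np.radians(-11.2)),0]);n=np.array([-j[1],j[0],0])
g=manip.sense()["grip_width"];p=np.array([.5055,-.4005,0]);print(g)
for z in(.12,.125,.13,.135,.14):print(z,(proj(a,[p-g/2*j-.011*n+[0,0,z],p+g/2*j-.011*n+[0,0,z]])-[330,280])*8)
E
```

```text
clock: 18.45
tool_pos: [0.5052, -0.4011, 0.1319]
tcp_rot: [-0.136, 1.571, -0.334]
contact_force: [-0.1, 0.2, 0.4]
grip_width: 0.055
0.05421913208930005
0.12 [[274.61878941 493.87211996]
 [487.13934905 426.97287915]]
0.125 [[275.2436138  477.99299629]
 [488.33596302 411.16506383]]
0.13 [[275.87183275 462.02488555]
 [489.53899129 395.27015595]]
0.135 [[276.5034734  445.96705238]
 [490.74848445 379.28744842]]
0.14 [[277.13856318 429.81875347]
 [491.96449363 363.21622658]]
```

View pics/s11.png

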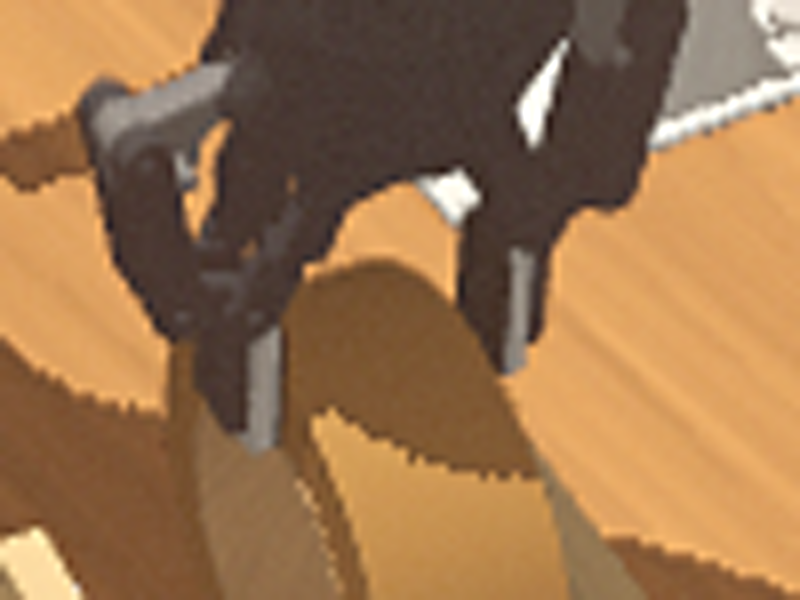

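View pics/c11.png

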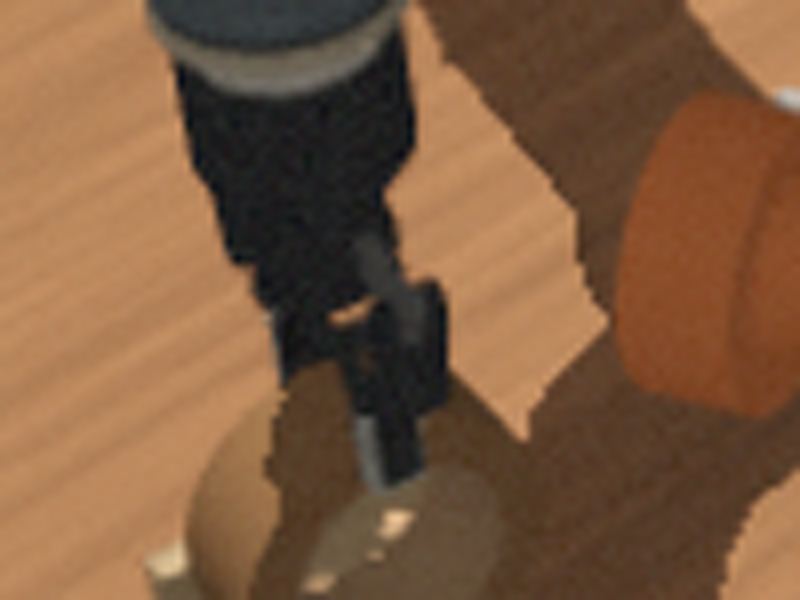

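Tips are at z≈0.135, so there is about 15 mm of grip on the ring and clearance above the arm when hung. Closing.

```bash
python3 -m crank '[0,0,0,0,0,0,30,0,0,0,0,0,0,30,0,0,0,0,0,0,30,0,0,0,0,0,0,30]' 70; python3 -m crank '[0,0,0,0,0,0.5,30,0,0,0,0,0,1,30,0,0,0,0,0,1.5,30]'; python3 - <<'E'
from h import *
a=manip.grab_frame("side")
crop(a,310,240,150,112,5,"pics/s12.png")
E
```

```text
clock: 19.05
tool_pos: [0.5053, -0.4012, 0.1322]
tcp_rot: [-0.188, 1.57, -0.385]
contact_force: [-0.2, 1.1, 5.7]
grip_width: 0.0465
clock: 19.42
tool_pos: [0.5049, -0.4009, 0.1622]
tcp_rot: [2.806, 1.57, 2.608]
contact_force: [-0.3, 0.1, -3.7]
grip_width: 0.0464
```

View pics/s12.png

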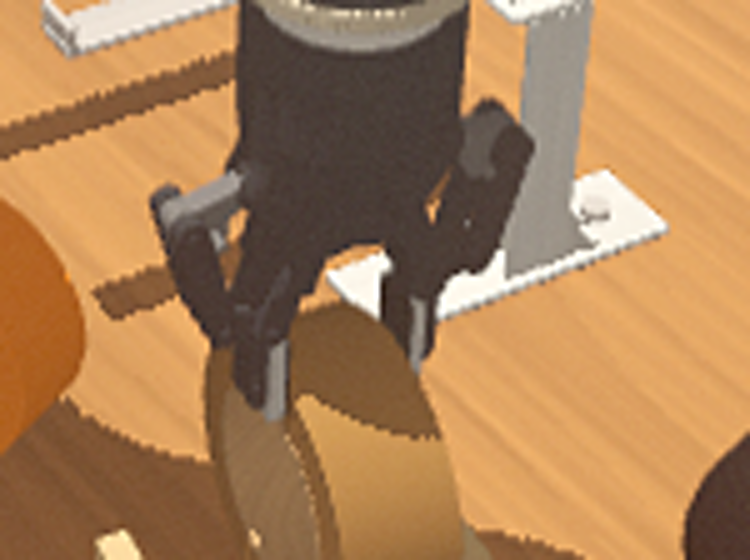

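The roll is held: the force reads about −3.7 N, which matches its weight. Its centre is about 43 mm below the TCP. I'll lift clear and carry it to a point in front of the middle arm's tip.

```bash
python3 -m crank '[0,0,0,0,0,3,30,0,0,0,0,0,4,30,0,0,0,0,0,4,30,0,0,0,0,2,2,30,0,0,0.8,0,5,0,30]'; python3 -m crank '[0,0,0.8,-0.1,5,0,30,0,0,0.8,-0.1,5,0,30,0,0,0.8,-0.1,5,0,30,0,0,0.8,-0.1,5,0,30,0,0,0.8,-0.1,5,0,30]'; python3 -m crank '[0,0,0.8,-0.1,4,0,30,0,0,0,0,1.4,0,30,0,0,0,0,0,-2,30,0,0,0,0,0,0,30]'; python3 - <<'E'
from h import *
from scipy.spatial.transform import Rotation as R
s=manip.sense();M=R.from_euler('xyz',s["tcp_rot"]).as_matrix();print(s["tool_pos"],np.degrees(np.arctan2(M[1,2],M[0,2])))
a=manip.grab_frame("side");c=manip.grab_frame("scene");w=manip.grab_frame("wrist")
crop(a,200,100,200,150,4,"pics/s13.png");crop(c,220,160,150,112,5,"pics/c13.png");cv2.imwrite("pics/w13.png",w["image"][:,:,::-1])
E
```

```text
clock: 20.1
tool_pos: [0.5049, -0.3334, 0.2942]
tcp_rot: [-0.671, 1.566, -0.859]
contact_force: [0.1, 0.8, -3.0]
grip_width: 0.0461
clock: 20.72
tool_pos: [0.4999, -0.0797, 0.2925]
tcp_rot: [0.245, 1.57, 0.131]
contact_force: [0.4, 0.1, -1.8]
grip_width: 0.0463
clock: 21.22
tool_pos: [0.4984, -0.0278, 0.2713]
tcp_rot: [-2.76, 1.569, -2.861]
contact_force: [-0.1, -0.1, -2.9]
grip_width: 0.0464
[ 0.49835088 -0.02775293  0.27130494] -5.791518796795907
```

View pics/s13.png

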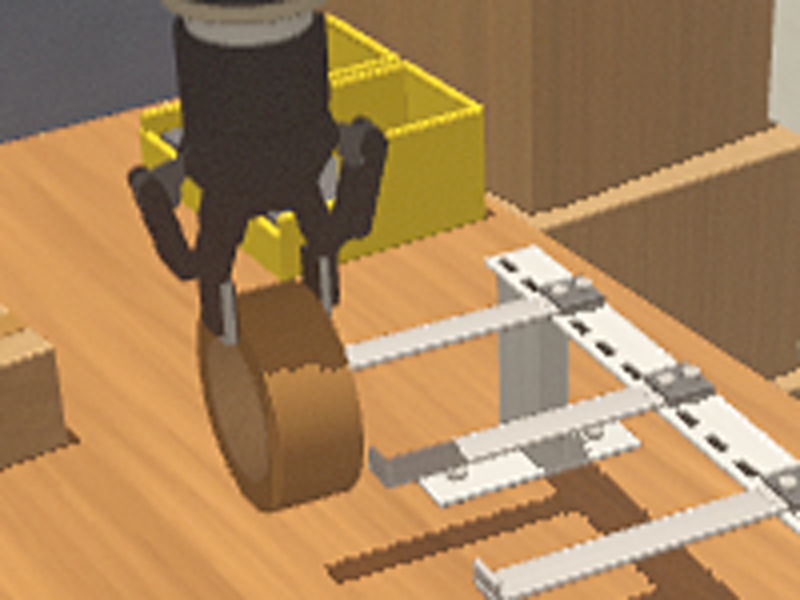

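View pics/c13.png

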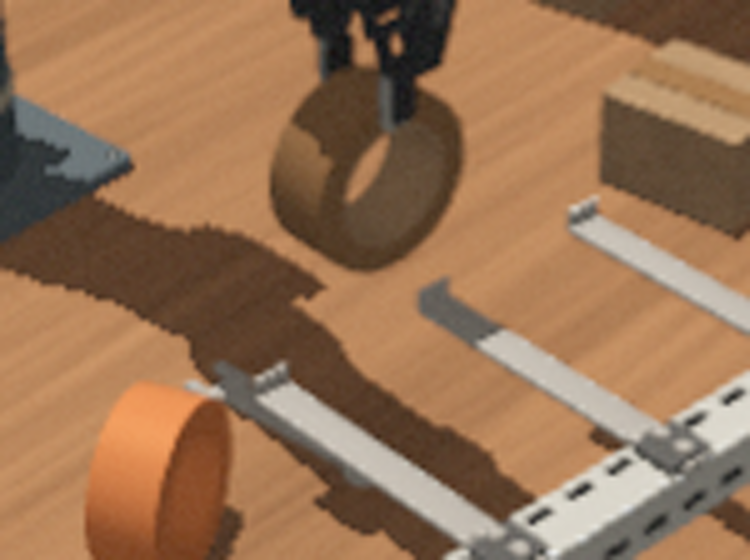

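View pics/w13.png

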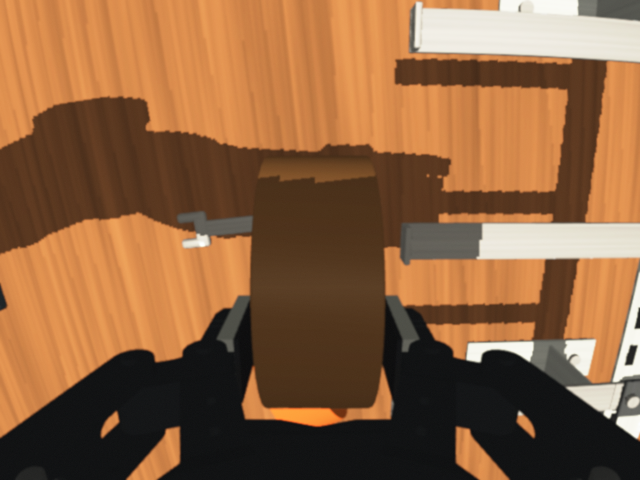

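```bash
python3 - <<'E'
from h import *
c=manip.grab_frame("scene")
p=np.array([.4984,-.0278,.2283]);j=np.array([.995,-.1,0]);n=np.array([.1,.995,0])
t=np.radians(np.arange(0,360,5))
im=c["image"][:,:,::-1].copy()
im=cv2.resize(im[160:272,220:370],None,fx=5,fy=5,interpolation=cv2.INTER_CUBIC)
for r in(.038,.06):
    q=proj(c,[p+.024*j+r*(np.cos(x)*n+np.sin(x)*np.array([0,0,1])) for x in t])
    for u in (q-[220,160])*5: cv2.circle(im,tuple(int(v) for v in u),1,(0,0,255),-1)
cv2.imwrite("pics/c14.png",im)
E
```

```text
(no output)
```

View pics/c14.png

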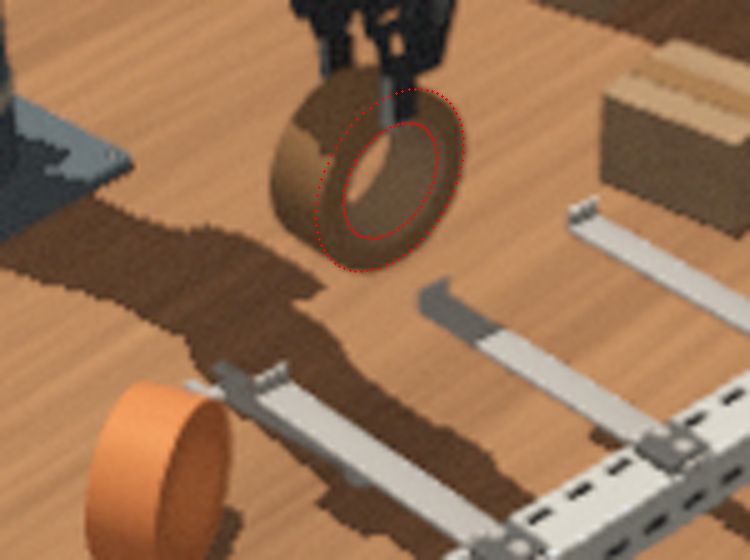

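My predicted roll pose overlays the picture exactly. I'll lower it so the hole is level with the arm.

```bash
python3 -m crank '[0,0,0,0,0.1,-4,30,0,0,0,0,0,-3,30,0,0,0,0,0,-0.9,30,0,0,0,0,0,0,30,0,0,0,0,0,0,30]'; python3 - <<'E'
from h import *
c=manip.grab_frame("scene");a=manip.grab_frame("side")
crop(c,240,170,150,112,5,"pics/c15.png");crop(a,200,130,160,120,5,"pics/s15.png")
E
```

```text
clock: 22.05
tool_pos: [0.5, -0.0263, 0.194]
tcp_rot: [0.155, 1.569, 0.055]
contact_force: [0.2, -0.4, -3.3]
grip_width: 0.0461
```

View pics/c15.png

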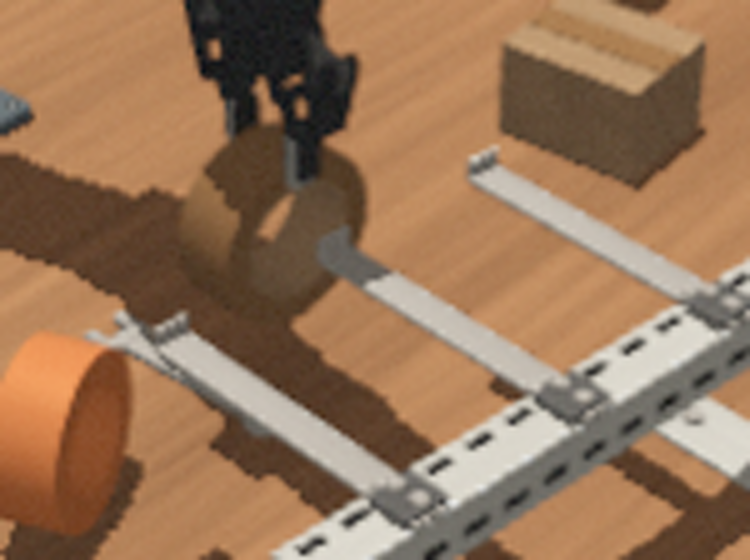

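View pics/s15.png

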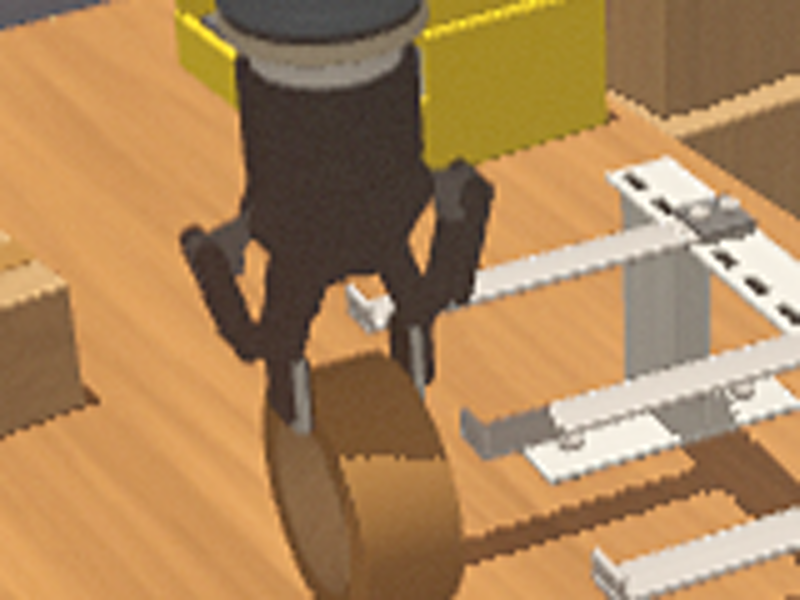

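```bash
python3 -m crank '[0,0,0,2,-0.2,0,30,0,0,0,3,-0.3,0,30,0,0,0,3,-0.3,0,30,0,0,0,0,0,0,30]'; python3 - <<'E'
from h import *
c=manip.grab_frame("scene")
crop(c,260,170,150,112,5,"pics/c16.png")
E
```

```text
clock: 22.65
tool_pos: [0.5812, -0.0342, 0.1932]
tcp_rot: [-0.148, 1.569, -0.248]
contact_force: [-0.7, -0.3, -2.8]
grip_width: 0.0462
```

View pics/c16.png

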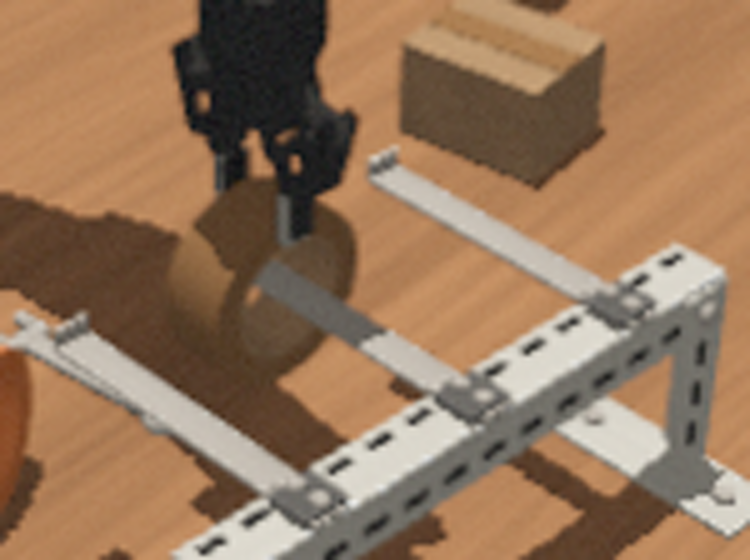

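```bash
python3 -m crank '[0,0,0,3,-0.3,0,30,0,0,0,2.5,-0.3,0,30,0,0,0,1.3,-0.1,0,30,0,0,0,0,0,0,30]'; python3 -m crank '[0,0,0,0,0,-1.2,30,0,0,0,0,0,-1,30,0,0,0,0,0,-0.3,30,0,0,0,0,0,0,30]'
```

```text
clock: 23.2
tool_pos: [0.6468, -0.0411, 0.1927]
tcp_rot: [-3.043, 1.57, 3.14]
contact_force: [-0.7, 0.2, -2.5]
grip_width: 0.0462
clock: 23.7
tool_pos: [0.6468, -0.0412, 0.1676]
tcp_rot: [-2.944, 1.57, -3.044]
contact_force: [0.2, 0.2, -2.9]
grip_width: 0.0463
```

```bash
python3 -m crank '[0,0,0,0.2,0,-0.1,30,0,0,0,0,0,0,30]';python3 -m crank '[0,0,0,0,0,-0.1,30,0,0,0,0,0,0,30]'; python3 - <<'E'
from h import *
c=manip.grab_frame("scene");a=manip.grab_frame("side")
crop(c,290,180,100,75,8,"pics/c17.png");crop(a,260,150,120,90,6,"pics/s17.png")
E
```

```text
clock: 23.95
tool_pos: [0.6495, -0.0413, 0.167]
tcp_rot: [-0.135, 1.57, -0.235]
contact_force: [0.3, 0.3, -1.1]
grip_width: 0.0462
clock: 24.2
tool_pos: [0.6495, -0.0412, 0.1664]
tcp_rot: [0.083, 1.57, -0.017]
contact_force: [-0.1, -0.4, 2.5]
grip_width: 0.0465
```

View pics/c17.png

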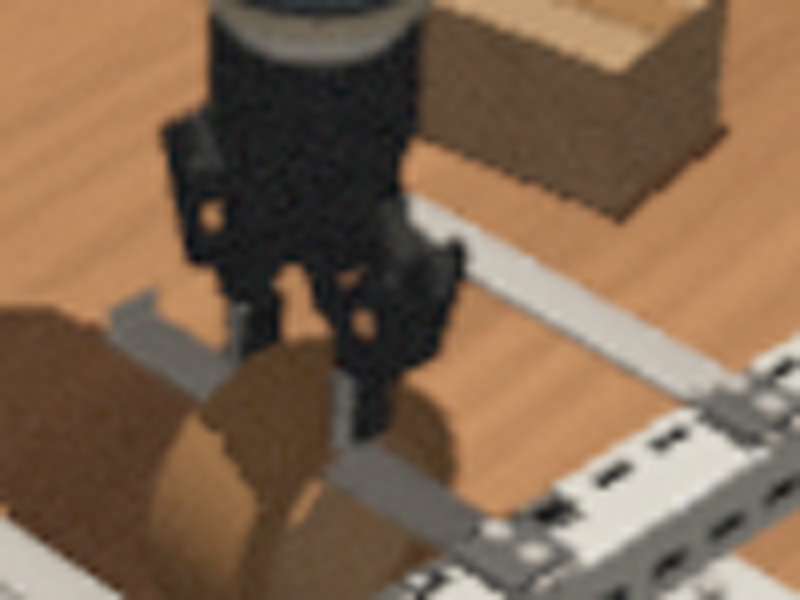

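View pics/s17.png

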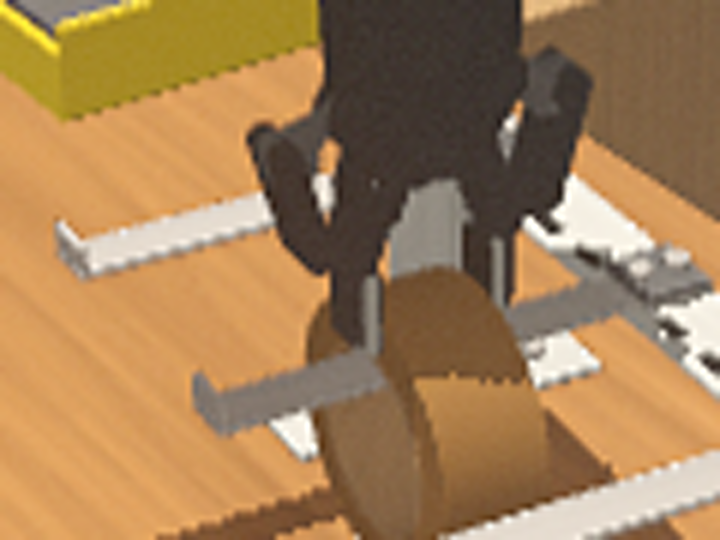

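The hole is resting on the arm at mid-span: the force went from −3 to +2.5 N. I'll ease up slightly and release.

```bash
python3 -m crank '[0,0,0,0,0,0.04,30,0,0,0,0,0,0,30]';python3 -m crank '[0,0,0,0,0,0,58,0,0,0,0,0,0,64,0,0,0,0,0,0,75,0,0,0,0,0,0,85,0,0,0,0,0,0,85]' 20; python3 - <<'E'
from h import *
c=manip.grab_frame("scene");a=manip.grab_frame("side")
crop(c,290,180,100,75,8,"pics/c18.png");crop(a,260,150,120,90,6,"pics/s18.png")
E
```

```text
clock: 24.55
tool_pos: [0.6494, -0.0412, 0.1664]
tcp_rot: [-0.054, 1.57, -0.155]
contact_force: [0.6, -0.6, 2.3]
grip_width: 0.0463
clock: 25.18
tool_pos: [0.6491, -0.0411, 0.1662]
tcp_rot: [-2.592, 1.571, -2.692]
contact_force: [-0.8, -0.4, -0.5]
grip_width: 0.0724
```

View pics/c18.png

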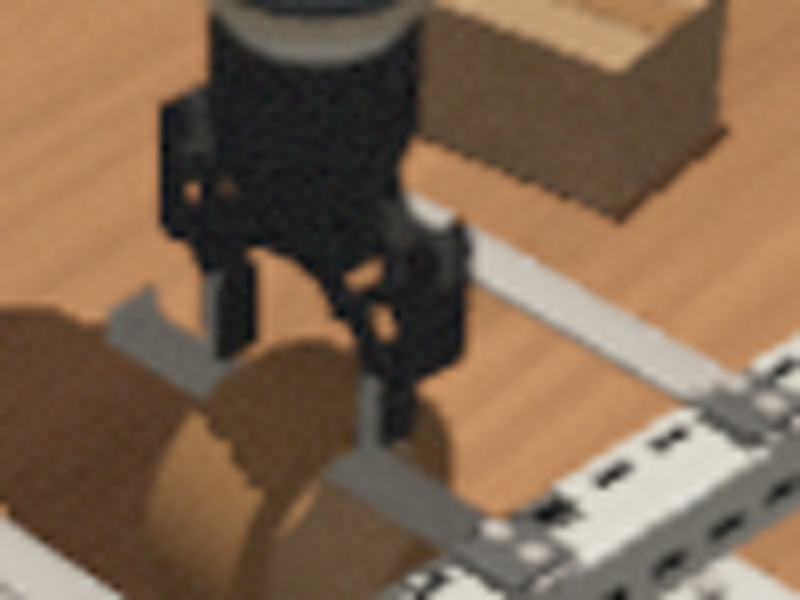

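View pics/s18.png

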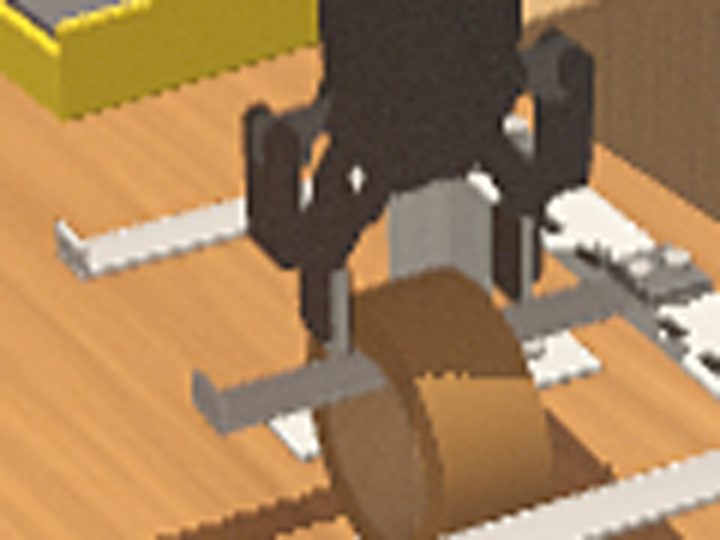

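The roll is released and hanging at mid-span. I'll open fully and lift away.

```bash
python3 -m crank '[0,0,0,0,0,0,100,0,0,0,0,0,1,100,0,0,0,0,0,3,100,0,0,0,0,0,5,100,0,0,0,0,0,5,100]' 20; python3 -m crank '[0,0,0,-4,0,2,100,0,0,0,-4,0,0,100,0,0,0,0,0,0,100,0,0,0,0,0,0,100]'; python3 -m crank '[0,0,0,0,0,0,100,0,0,0,0,0,0,100,0,0,0,0,0,0,100,0,0,0,0,0,0,100]'; python3 - <<'E'
from h import *
np.set_printoptions(precision=4,suppress=True)
c=manip.grab_frame("scene");a=manip.grab_frame("side")
j=np.array([.995,-.098,0]);n=np.array([.098,.995,0]);t=np.radians(np.arange(0,360,5))
p=np.array([.649,-.0413,.122])
for f,x,y,w,h,s,sg,nm in((c,280,190,120,90,6,1,"c19"),(a,250,160,120,90,6,-1,"s19")):
    im=cv2.resize(f["image"][y:y+h,x:x+w,::-1],None,fx=s,fy=s,interpolation=cv2.INTER_CUBIC)
    cv2.imwrite(f"pics/{nm}raw.png",im); im=im.copy()
    for r in(.038,.06):
        for u in (proj(f,[p+sg*.024*j+r*(np.cos(q)*n+np.sin(q)*np.array([0,0,1])) for q in t])-[x,y])*s: cv2.circle(im,tuple(int(v) for v in u),1,(0,0,255),-1)
    cv2.imwrite(f"pics/{nm}.png",im)
A=cv2.imread("pics/side0.png").astype(int)
# lip shift of middle arm, carton/jar/wrench change
for nm,r in(("carton",(170,230,150,225)),("jar",(395,465,405,455)),("wrench",(270,312,210,270))):
    y0,y1,x0,x1=r;print(nm,np.abs(A[y0:y1,x0:x1]-a["image"][y0:y1,x0:x1,::-1]).mean())
E
```

```text
clock: 25.9
tool_pos: [0.6489, -0.0412, 0.3084]
tcp_rot: [-0.533, 1.57, -0.633]
contact_force: [1.2, 0.4, 1.0]
grip_width: 0.0853
clock: 26.4
tool_pos: [0.5696, -0.0409, 0.3269]
tcp_rot: [0.334, 1.569, 0.234]
contact_force: [0.1, -0.0, -0.4]
grip_width: 0.0852
clock: 26.9
tool_pos: [0.5692, -0.0412, 0.326]
tcp_rot: [-2.675, 1.57, -2.775]
contact_force: [0.3, 0.4, -0.2]
grip_width: 0.0856
carton 5.025333333333333
jar 5.702571428571429
wrench 39.75727513227513
```

View pics/c19.png

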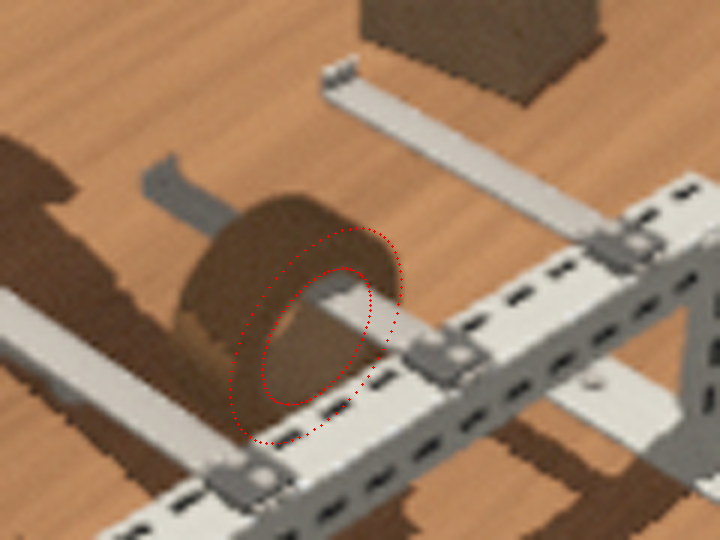

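View pics/s19.png

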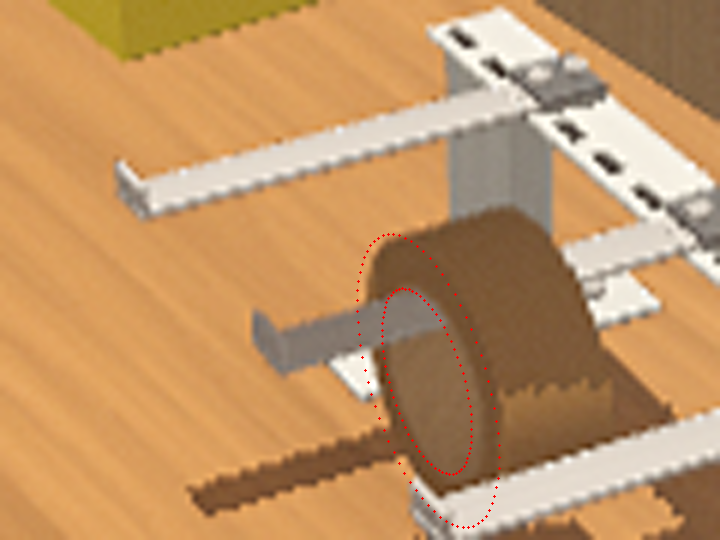

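The measured roll outline doesn't quite match my predicted one. I'll look at the raw crops and check for motion.

```bash
python3 - <<'E'
from h import *
A=manip.grab_frame("side");C=manip.grab_frame("scene");a0=cv2.imread("pics/side0.png")
crop(A,285,180,100,75,8,"pics/s20.png");crop(C,300,210,70,56,10,"pics/c20.png")
cv2.imwrite("pics/wr20.png",cv2.resize(np.hstack([a0[190:320,140:300],A["image"][190:320,140:300,::-1]]),None,fx=2.5,fy=2.5))
old=cv2.imread("pics/s19raw.png");new=cv2.resize(A["image"][160:250,250:370,::-1],None,fx=6,fy=6,interpolation=cv2.INTER_CUBIC)
print("motion",np.abs(old.astype(int)-new).mean(),np.abs(old.astype(int)-new).max())
E
```

```text
motion 1.1543424211248285 15
```

View pics/s20.png

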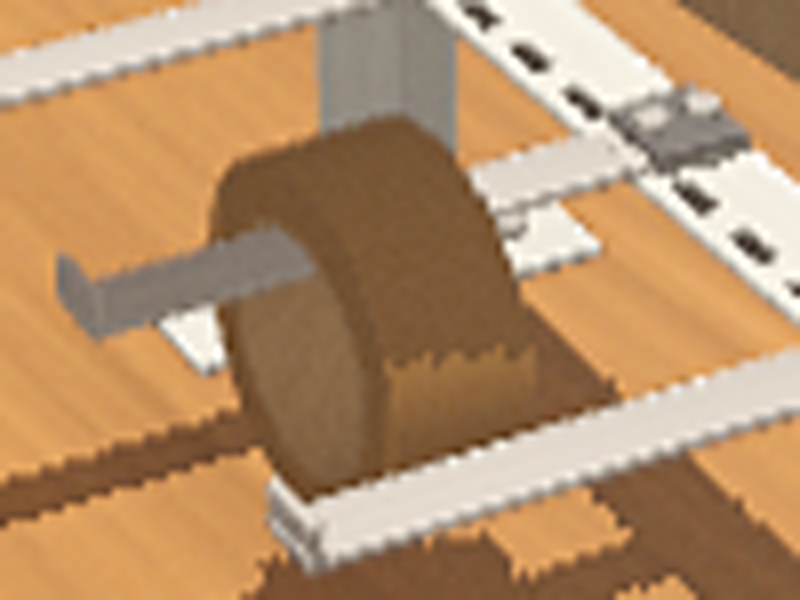

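View pics/c20.png

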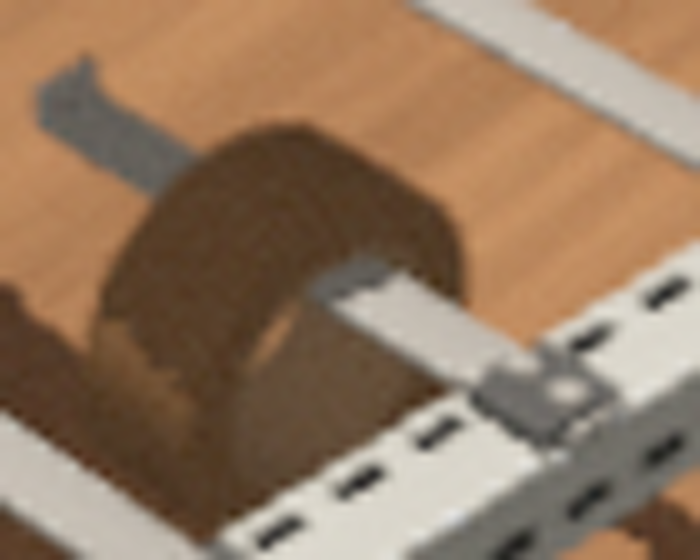

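View pics/wr20.png

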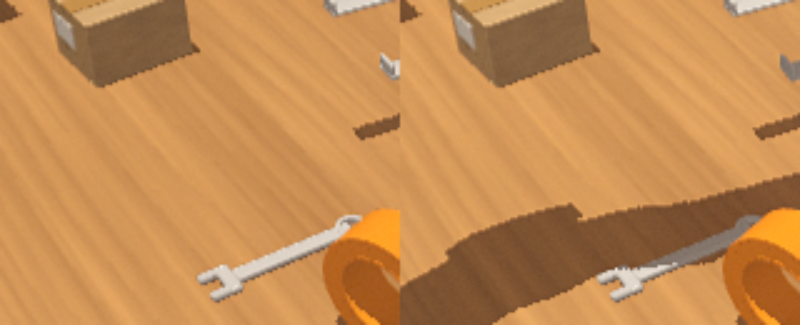

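The roll isn't moving, and the wrench, carton and jar are where they were; the wrench difference is only a shadow. I'll check the roll's axis and centre from its two rim tops and the hole.

```bash
python3 - <<'E'
from h import *
np.set_printoptions(precision=4,suppress=True)
A=manip.grab_frame("side");C=manip.grab_frame("scene")
j=np.array([.995,-.098,0]);n=np.array([.098,.995,0]);t=np.radians(np.arange(0,360,4));p=np.array([.649,-.0413,.122])
for f,x,y,w,h,s,nm in((C,295,205,80,60,10,"c21"),(A,295,180,80,60,10,"s21")):
    im=cv2.resize(f["image"][y:y+h,x:x+w,::-1],None,fx=s,fy=s,interpolation=cv2.INTER_CUBIC)
    for sg,col in((1,(0,255,255)),(-1,(255,255,0))):
        q=(proj(f,[p+sg*.024*j+.06*(np.cos(u)*n+np.sin(u)*np.array([0,0,1])) for u in t])-[x,y]+.5)*s
        for u in q: cv2.circle(im,tuple(int(v) for v in u),2,col,-1)
    cv2.imwrite(f"pics/{nm}.png",im)
E
```

```text
(no output)
```

View pics/s21.png

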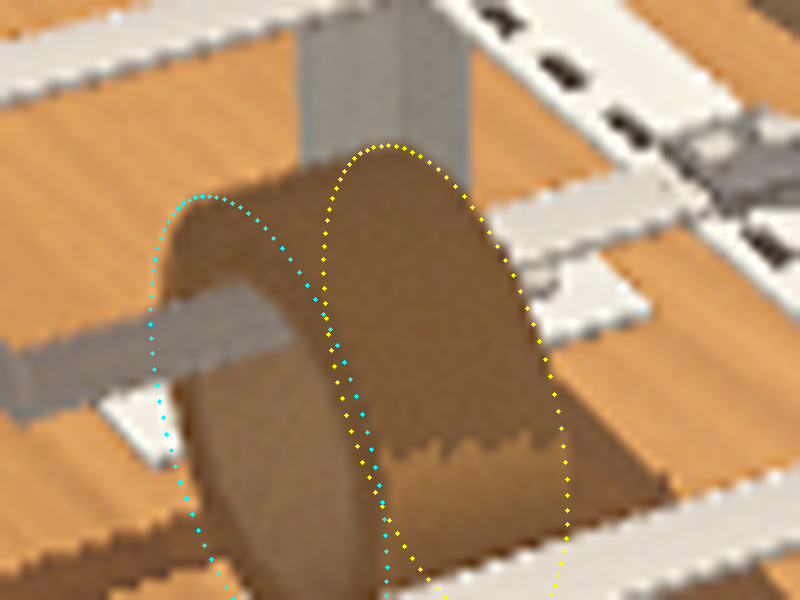

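View pics/c21.png

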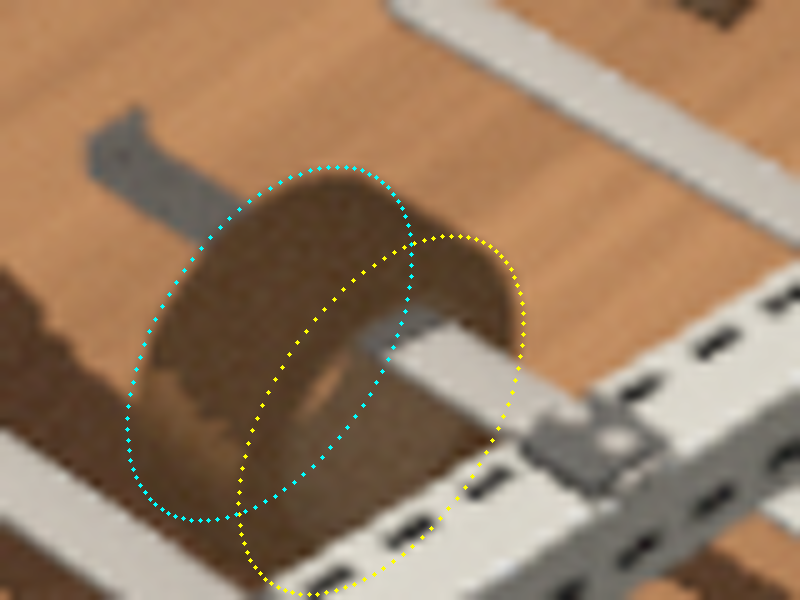

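The predicted rims (drawn for mid-span and aligned to the arm) match the real roll to about 1–2 px, so it hangs within a few mm and a few degrees. Handing in.

```bash
python3 - <<'E'
from h import *
s=manip.sense();print(s["clock"],s["contact_force"],s["grip_width"]);print(manip.close_job())
E
```

```text
27.2 [-0.51955512 -0.1709244  -0.26539645] 0.08527716694086357
the job is handed in; nothing more can be done
None
```

The roll is hanging on the sound arm, which is the middle one, and the job was handed in at 27.2 s. No verdict was reported.

**Finding the sound arm**
- **Left arm (+y):** cracked. It gave about 6 mm at 8.5 N.
- **Middle arm:** sound. It gave about 1.5 mm under a steady 9–10 N held for over a second.
- **Right arm:** never pressed, since the middle one was already proved.

**Hanging the roll:** I lifted the brown roll out of the cradle, passed it over the middle arm's tip, set it down at mid-span, and let go.

**Last checks**
- **Roll:** it showed no motion between two pictures 0.1 s apart. Its rims match the pose I expected at mid-span to about 1–2 px, meaning a few mm off and perhaps 3–5 degrees turned. That is inside the limits.
- **Bystanders:** carton, jar and wrench look unmoved in the side view. The wrench area differed from the first picture, but only because of a shadow.
- **Robot:** clear of everything, with no force beyond noise.

**What disagreed:** the fingertips sat about 21 mm farther back than the stated 25 mm nose length, measured both by touch and by camera. I worked from the measured tip position. I did not measure how far the arm's tip dropped under the hanging roll; from its stiffness I expect about 1 mm.

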